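Stow the game canisters through the swing flap

ROBOT

A 7-joint arm with a two-finger parallel gripper is mounted at the origin on the work surface. World frame = base frame: x ahead of the robot, y to its left, z up, the work surface at z = 0. Lengths are in m, angles in rad, forces in N, time in s.
With the tool pointing down it reaches from about 0.4 to 0.85 m from the base axis. Payload 10.4 kg.
Tool frame: the origin (TCP) lies at the very end of the fingers, on their centre line; the grasp point (between the pads) lies 19 mm behind it (grasp_offset is the distance from the TCP to the grasp point, in m); z points along the fingers, y is the line along which they close (so a half turn about z gives the same grasp; the last joint's range is limited). The gripper opens to 85 mm and grips with 20 to 120 N. Pads are 22 mm wide; open, the fingers measure 114 mm over their backs; the gripper's body (76 mm by 85 mm) begins 54 mm behind the grasp point. The pads swing forward as they close: fully open they stand 13 mm farther back than shut.
Start: joints at [-1.152, 0.332, -0.065, 1.46, 0.022, 1.35, -0.088], TCP at [0.267, 0.565, 0.231] pointing down, gripper open.
Joint ranges: [-2.6, 2.6], [-0.5, 2.12], [-1.47, 1.34], [0.16, 2.42], [-1.27, 4.41], [0.06, 2.06], [-2.6, 2.6]. Speed limits (rad/s): [2.22, 2.22, 2.79, 2.79, 3.14, 3.14, 3.14].

INTERFACE

Orientations are given as a unit quaternion [x, y, z, w].
In Python, from workcell import * gives the robot as it stands.
- The arm moves only by the tool jog_arm, never from a script. Its argument "plan" is a list of rows, each a list of 3 entries, a list of its own where there are three numbers: the turn, a rotation vector about the tool's x, y, z in rad, then the shift along the tool's x, y, z in m, then the finger opening in m, from 0 to 0.0854. A call has 1 to 8 rows; each row is the pose to reach, as a shift and turn from the pose commanded when the call began, along the tool's axes at that moment; what a row does not reach only later rows make up. A row lasts 1/12 s, in which the tool goes at most 41.7 mm and 7.16 degrees, less where a joint would pass 70% of its speed; a pose out of reach is approached as far as the arm can. A call with a gripper value outside its range is refused whole. The fingers move at their own pace and stop on an object; "force" is the grip in N (left out, the last holds). Time passes only in rows, so rows that repeat a pose let the fingers close. It gives the time, the measured TCP pose, the force, the opening and the grip force at its end, in the units of the state.
- get_obs(): the state, without advancing time (a new reading comes with each control period).
- camera(name): name is "scene" or "top"; returns a dict with "img" (420x560x3 uint8, red, green, blue), "mtx" (3x3 intrinsics, pixels), "k1" (the pictures are not rectified: a ray, as slopes to the right and down, at radius r is drawn at 1 + k1 r^2 times it, then the intrinsics apply), "extrinsics" (4x4, takes a point from camera to world coordinates). Camera axes: x right, y down, z forward; pixel columns grow to the right and rows downward; lengths in m; the calibration is good to about 2 mm. A picture is of the moment at which its call begins. There is no depth.
- hand_in(): hands the job in; it is judged then, once.
The state is a dict: "clock": time; "joint_pos": joint angles; "joint_velocities": joint speeds; "tau": joint torques, N m; "position": TCP position; "ee_rot": TCP orientation; "ft_force": force on the tool from outside, world axes, zero at the start; "torque": the same for the moment, N m; "grip_width": opening from 0.0 (shut) to 1.0 (fully open); "grasp_force": force on a finger pad.
Only numpy, scipy, OpenCV 4.12 (cv2) and the standard library are available. Lean on these libraries where they do the work, as an engineer would, in place of code of your own. Each camera call takes 0.05 s, during which the arm holds its last target. There are 200 camera calls.

TASK

First clear the orange remote out of the loading cradle and put it in the grey organiser tray. Then put every game canister away, one at a time: lay each upright canister on its side across the cradle, let go of it, and push it through the sprung flap so that the canister itself opens the flap (do not push the flap with the gripper) and rolls down into the compartment. Finish with the flap shut again, and leave the coasters, photo frame and plant where they are.

Things in the scene. Friction and masses are not known exactly. Their poses are not given: they have to be found in the camera images.
- hatch: White loading deck with cradle, and behind it the storage compartment: one fixed unit, 126 mm wide (y), origin on the shelf under the cradle's centre, x towards the compartment. The deck (x -60 to 72 mm) is two runs 55 mm above the shelf, |y| 25 to 63 mm, with a 50 mm wide channel between them for fingers (floor 30 mm up). Low guides 17 mm high, x 30 to 75, inner faces |y| 57 mm.
- cradle (a point): Where a canister's centre is when it lies properly in the cradle: middle plane, 75.5 mm above the shelf. Axes as the hatch's; the lying canister's length runs along y. The cradle is a shallow V dip across both deck runs, 50 mm long in x, slopes of 11 degrees, bottom line at x = 0, 50 mm above the shelf. Smooth laminate: a push of 1 to 4 N moves the canister out.
- flap_mid (a point): Centre of the shut aluminium flap in the compartment's entrance, 75 mm beyond the cradle centre, 88 mm above the shelf. Axes as the hatch's (does not move with the flap).
- flap (a joint): The flap's angle (rad): 0 shut, up to 1.5 as its lower edge swings into the compartment (inward only). Aluminium, 110 mm wide, 62 high, 4 thick, hinged along its upper edge 119 mm above the shelf; a weak spring (under 0.5 N at the lower edge) shuts it.
- organiser: Grey plastic organiser tray standing on its upturned lid; fixed. 210 (x) x 120 (y) x 50 mm high with the lid, walls 4 mm, lid rim 222 x 132 mm; inner floor 12 mm above the shelf. Origin on the shelf below its centre.
- organiser_in (a point): Centre of the organiser's inner floor, 12 mm above the shelf; axes as the organiser's.
- remote_mid (a point): Centre of the orange remote control, a slab 44 (its x) x 150 (its y, its length) x 20 mm (its z), 0.12 kg. It starts lying across the cradle's dip, its underside about 55 mm above the shelf.
- C1_mid (a point): Centre (half-way up) of game canister 1: plain closed aluminium cylinder 50 mm diameter, 100 mm long, about 0.2 kg, z along its length. Starts standing upright on the shelf (centre 50 mm up). May be absent (three or four of the four are there). All canisters are alike; one lying loose rolls a little and comes to rest.
- C2_mid (a point): Centre (half-way up) of game canister 2: plain closed aluminium cylinder 50 mm diameter, 100 mm long, about 0.2 kg, z along its length. Starts standing upright on the shelf (centre 50 mm up). May be absent (three or four of the four are there). All canisters are alike; one lying loose rolls a little and comes to rest.
- C3_mid (a point): Centre (half-way up) of game canister 3: plain closed aluminium cylinder 50 mm diameter, 100 mm long, about 0.2 kg, z along its length. Starts standing upright on the shelf (centre 50 mm up). May be absent (three or four of the four are there). All canisters are alike; one lying loose rolls a little and comes to rest.
- C4_mid (a point): Centre (half-way up) of game canister 4: plain closed aluminium cylinder 50 mm diameter, 100 mm long, about 0.2 kg, z along its length. Starts standing upright on the shelf (centre 50 mm up). May be absent (three or four of the four are there). All canisters are alike; one lying loose rolls a little and comes to rest.
- coasters: Stack of ceramic coasters, 94 mm diameter, 34 mm high; bystander. Origin at its underside.
- frame: Stainless steel photo frame, 130 mm wide, 108 mm high on a 60 x 120 mm foot; bystander. Origin at its underside.
- plant: Small succulent in a terracotta pot, 70 mm across, 90 mm high; bystander. Origin at its underside.
- stops (a point): Middle between the faces of two grey stops on the deck behind the cradle (hatch x -45 to -30 mm, |y| 34 to 55 mm, tops 72 mm above the shelf); the 68 mm gap between them lets fingers in. Axes as the hatch's.
- compartment (a point): Centre of the compartment's floor. From the flap (hatch x 75 mm) a 35 degree ramp falls from x 72 to 108, then a floor slopes down 6.5 degrees to the back wall at x 341 mm: a canister whose centre is past x = 90 mm rolls in on its own. 114 mm wide inside; wooden walls, fixed clear roof, top 127 mm above the shelf. Can be filled only through the flap. Axes as the hatch's.

How it is judged:
By the outcome, as a careful person would: the job done as asked, in the order asked, and still so for the second after the job is handed in, with the robot touching nothing.
Of C1, C2, C3, C4 only 3 to 4 are there at a start; the rules pass over those that are not, and their reading is None.
At some moment in a run one of C1, C2, C3, C4 may be knocked a few centimetres aside while the robot is not near it.
Once in a run the grip may slacken for a moment while it holds something.
It also fails if it takes over 210 s, if anything falls off the work surface, if the arm or the gripper's body presses on something with over 40 N, if the wrist force passes 120 N, or if a joint passes its speed limit or range.

## Working session

There is one attempt and no reset: what is moved stays moved. The work goes in short steps, Python scripts to look and compute and a tool call to move; the robot and the scene stay as the last step left them, time stands still between calls to the robot, and variables do not carry over. Pictures are saved under pics/ and viewed, at most 14 in all, crops included, and the job is handed in when it is done.

Besides the shell and the picture viewer there is one more tool, called after "Request:" as name([rows], argument=value, ...), one row to a line, values as JSON. jog_arm: Moves the arm, as the interface text tells. Its arguments: {"type":"object","properties":{"plan":{"type":"array"},"force":{"type":"number"}},"required":["plan"]}

```bash
ls; mkdir -p pics; python3 - <<'E'
from workcell import *
import cv2
o=get_obs(); print({k:(np.round(v,3).tolist() if hasattr(v,'__len__') else v) for k,v in o.items()} if 'np' in globals() else o)
for n in("scene","top"):
    c=camera(n); cv2.imwrite(f"pics/{n}0.png",c["img"][:,:,::-1]); print(n,c["mtx"],c["k1"],c["extrinsics"])
E
```

```text
pics
{'clock': 0.0, 'joint_pos': array([-1.15160041,  0.3328518 , -0.06474529,  1.46094673,  0.02160229,
        1.34989985, -0.08851433]), 'joint_velocities': array([ 1.40935958e-04, -3.26432027e-04, -1.71151642e-04, -7.27655414e-04,
        8.69177501e-05,  8.83868691e-04,  3.77902591e-04]), 'tau': array([ 2.58272794e-04, -6.25445008e+01,  4.89716430e-02, -3.91599691e+01,
        1.59375306e-02,  1.01067784e-02,  4.38692709e-07]), 'position': array([0.26704661, 0.56465732, 0.230526  ]), 'ee_rot': array([ 2.19081356e-01,  9.75706340e-01, -6.93170422e-04, -1.28117096e-04]), 'ft_force': array([ 0.09625674, -0.62543635, -0.4545171 ]), 'torque': array([-0.02098745,  0.0085508 ,  0.01454773]), 'grasp_force': 0.0, 'grip_width': 0.9990393702012248}
scene [[415.47470589   0.         279.15255685]
 [  0.         415.47470589 206.18861582]
 [  0.           0.           1.        ]] -0.005378780899432534 [[ 0.611844    0.53150626 -0.58578838  1.23393782]
 [ 0.79085159 -0.39780503  0.46508594 -0.51058047]
 [ 0.01416652 -0.74783171 -0.66373718  0.87818747]
 [ 0.          0.          0.          1.        ]]
top [[509.27808942   0.         273.71171917]
 [  0.         509.27808942 209.49681006]
 [  0.           0.           1.        ]] -0.06871963791098706 [[-0.02070811 -0.99729646  0.0705049   0.49518081]
 [-0.99974919  0.02125738  0.00704904 -0.0019569 ]
 [-0.00852874 -0.07034124 -0.99748653  1.3927255 ]
 [ 0.          0.          0.          1.        ]]
```

View pics/scene0.png

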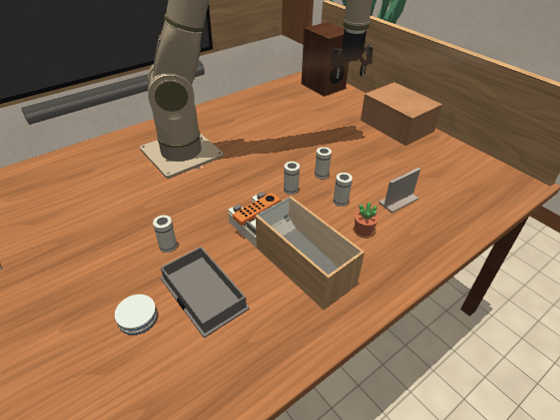

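View pics/top0.png

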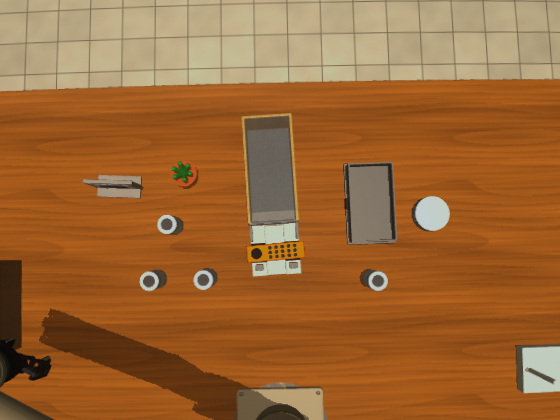

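The scene view shows the robot, the orange remote over the cradle (~256,208), the open-topped compartment, tray (~203,288) and four canisters (165,233), (291,177), (323,163), (343,189). The top view shows the remote at (275,252), canisters at (167,225), (149,281), (203,280), (377,281), the tray at (370,203) and the compartment at (270,170).

```bash
cat > h.py <<'E'
from workcell import *
import cv2, numpy as np
from scipy.spatial.transform import Rotation as R
def undist(c,px):
    d=np.array([c["k1"],0,0,0.]); return cv2.undistortPoints(np.float64(px).reshape(-1,1,2),c["mtx"],d)[:,0]
def rays(c,px):
    n=undist(c,px); E=c["extrinsics"]; return E[:3,3],np.c_[n,np.ones(len(n))]@E[:3,:3].T
def plane(c,px,z):
    o,d=rays(c,px); return (o+d*((z-o[2])/d[:,2:]))[:,:3]
def proj(c,P):
    E=np.linalg.inv(c["extrinsics"]); return cv2.projectPoints(np.float64(P).reshape(-1,1,3),cv2.Rodrigues(E[:3,:3])[0],E[:3,3],c["mtx"],np.array([c["k1"],0,0,0.]))[0][:,0]
def tri(c1,p1,c2,p2):
    E=[np.linalg.inv(c["extrinsics"])[:3] for c in(c1,c2)]
    X=cv2.triangulatePoints(E[0],E[1],undist(c1,p1).T,undist(c2,p2).T); return (X[:3]/X[3]).T
def hsv(c): return cv2.cvtColor(c["img"],cv2.COLOR_RGB2HSV)
def blob(m,near,rad=999):
    """largest contour of the mask within rad of near"""
    k=np.zeros_like(m); cv2.circle(k,tuple(map(int,near)),int(rad),255,-1)
    cs=cv2.findContours(cv2.bitwise_and(m,k),cv2.RETR_EXTERNAL,cv2.CHAIN_APPROX_NONE)[0]
    return max(cs,key=cv2.contourArea)
def cen(k):
    M=cv2.moments(k); return np.array([M["m10"],M["m01"]])/M["m00"]
def orange(c): return cv2.inRange(hsv(c),(8,225,185),(22,255,255))
def grey(c,v=150): return cv2.inRange(hsv(c),(0,0,v),(180,90,255))
E
python3 - <<'E'
from h import *
S,T=camera("scene"),camera("top")
for a in (orange,):
    kt=blob(a(T),(275,252),40); ks=blob(a(S),(256,208),40)
    print("remote",cen(kt),cv2.minAreaRect(kt),cen(ks),tri(T,cen(kt),S,cen(ks)))
    r=cv2.boxPoints(cv2.minAreaRect(kt)); print(plane(T,r,.075).round(3))
for pt,ps in (((167,225),(343,178)),((149,281),(323,154)),((203,280),(291,167)),((377,281),(164,221))):
    kt=blob(grey(T,120),pt,16); ks=blob(grey(S,165),ps,12)
    (et,es)=[cv2.fitEllipse(k) for k in(kt,ks)]
    print(np.round(et[0],1),np.round(et[1],1),np.round(es[0],1),np.round(es[1],1),tri(T,et[0],S,es[0]).round(4),plane(T,et[0],.1).round(4),plane(S,es[0],.1).round(4))
w=np.vstack([cv2.resize(T["img"][100:290,235:405],None,fx=4,fy=4,interpolation=cv2.INTER_CUBIC)])
cv2.imwrite("pics/crop1.png",cv2.resize(T["img"][105:285,230:405],None,fx=3.3,fy=3.3,interpolation=cv2.INTER_CUBIC)[:,:,::-1])
E
```

```text
Traceback (most recent call last):
  File "h.py", line 20, in blob
    return max(cs,key=cv2.contourArea)
ValueError: max() iterable argument is empty
```

```bash
cat > m.py <<'E'
from h import *
S,T=camera("scene"),camera("top")
H=hsv(T);print(H[250:256:2,278:300:4].tolist(),H[300,270:280:4].tolist(),hsv(S)[205:215:3,245:270:6].tolist())
cv2.imwrite("pics/crop1.png",cv2.resize(T["img"][105:285,230:405],None,fx=3.3,fy=3.3,interpolation=cv2.INTER_CUBIC)[:,:,::-1])
for pt,ps in (((167,225),(343,178)),((149,281),(323,154)),((203,280),(291,167)),((377,281),(164,221))):
    kt=blob(grey(T,120),pt,16); ks=blob(grey(S,165),ps,12)
    (et,es)=[cv2.fitEllipse(k) for k in(kt,ks)]
    print(np.round(et[0],1),np.round(et[1],1),np.round(es[0],1),np.round(es[1],1),tri(T,et[0],S,es[0]).round(4),plane(T,et[0],.1).round(4),plane(S,es[0],.1).round(4))
E
python3 m.py
```

```text
[[[18, 229, 184], [13, 68, 60], [18, 239, 197], [17, 178, 116], [13, 93, 66], [18, 236, 198]], [[18, 227, 181], [12, 119, 77], [18, 236, 198], [18, 231, 192], [18, 241, 196], [19, 242, 198]], [[18, 232, 190], [12, 165, 93], [18, 237, 197], [12, 174, 98], [15, 140, 89], [18, 240, 198]]] [[13, 208, 156], [14, 208, 156], [14, 209, 155]] [[[12, 149, 173], [13, 179, 227], [12, 176, 129], [105, 81, 19], [10, 186, 218]], [[107, 115, 20], [6, 119, 43], [13, 177, 210], [12, 181, 230], [16, 39, 139]], [[13, 178, 223], [13, 178, 219], [13, 178, 233], [18, 41, 150], [30, 18, 126]], [[13, 173, 153], [12, 177, 199], [15, 108, 165], [26, 17, 119], [30, 19, 132]]]
[166.4 223.9] [18.3 19. ] [343.8 176.9] [ 9.5 15.7] [[0.5554 0.2822 0.0955]] [[0.5556 0.2817 0.1   ]] [[0.5589 0.277  0.1   ]]
[148.8 280.8] [18.4 19.1] [323.6 150.7] [ 7.9 14.9] [[0.4112 0.3289 0.0954]] [[0.4119 0.3281 0.1   ]] [[0.4158 0.3235 0.1   ]]
[202.9 279.5] [18.7 19.1] [291.6 165.4] [ 9.1 15.3] [[0.4121 0.1901 0.0954]] [[0.4127 0.1899 0.1   ]] [[0.4166 0.1855 0.1   ]]
[377.6 280.6] [18.7 19.1] [161.9 221. ] [11.8 18.6] [[ 0.4002 -0.2532  0.095 ]] [[ 0.401  -0.2515  0.1   ]] [[ 0.405  -0.2555  0.1   ]]
```

View pics/crop1.png

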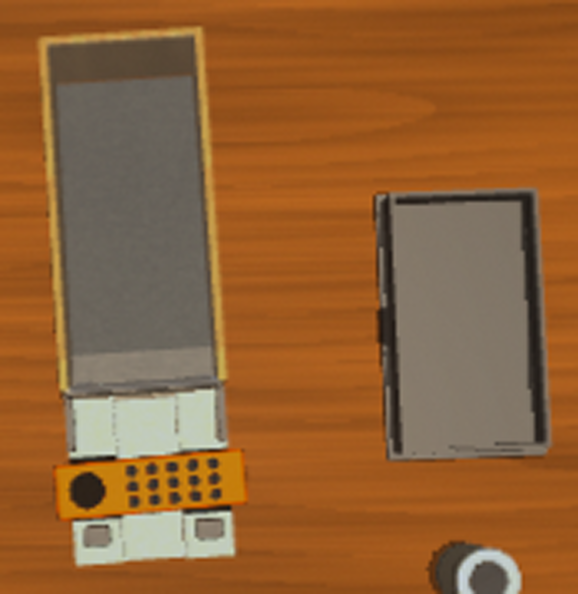

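The crop shows the compartment rim with corners at crop (38,38), (203,28), (227,380), (62,390), the deck below it with its front edge (75,565)-(234,553), two stops, the remote yawed slightly, and the tray rim (377,195)-(548,455).

```bash
cat > m2.py <<'E'
from h import *
S,T=camera("scene"),camera("top")
f=lambda L:np.array(L)/3.3+[230,105]-.35
rim=plane(T,f([(38,38),(203,28),(227,380),(62,390)]),.127); print("rim\n",rim.round(4))
dk=plane(T,f([(75,565),(234,553)]),.055); print("deck front",dk.round(4))
print("rimyaw",[np.degrees(np.arctan2(*(b-a)[1::-1])).round(2) for a,b in((rim[3],rim[0]),(rim[2],rim[1]))], "cross",np.degrees(np.arctan2(-(rim[0]-rim[1])[0],(rim[0]-rim[1])[1])),np.degrees(np.arctan2(-(dk[0]-dk[1])[0],(dk[0]-dk[1])[1])),np.linalg.norm(rim[0]-rim[1]),np.linalg.norm(rim[3]-rim[0]),np.linalg.norm(dk[0]-dk[1]))
org=plane(T,f([(387,193),(537,188),(549,452),(392,459)]),.05); print("org",org.round(4), org.mean(0))
mo=cv2.inRange(hsv(T),(15,215,165),(22,255,255)); ms=cv2.inRange(hsv(S),(10,165,185),(16,200,255))
kt=cv2.convexHull(blob(mo,(275,252),35)); ks=cv2.convexHull(blob(cv2.morphologyEx(ms,cv2.MORPH_CLOSE,np.ones((7,7))),(256,208),34))
rt=cv2.minAreaRect(kt); print("remote",rt,cen(ks),tri(T,rt[0],S,cen(ks)).round(4))
b=plane(T,cv2.boxPoints(rt),.075);print(b.round(4),b.mean(0))
G=cv2.inRange(hsv(S),(12,90,150),(25,200,255))
cv2.imwrite("pics/crop2.png",cv2.resize(S["img"][180:335,145:370],None,fx=3.4,fy=3.4,interpolation=cv2.INTER_CUBIC)[:,:,::-1])
E
python3 m2.py
```

```text
rim
 [[ 0.8233  0.0845  0.127 ]
 [ 0.8282 -0.0422  0.127 ]
 [ 0.5576 -0.054   0.127 ]
 [ 0.5527  0.0706  0.127 ]]
deck front [[ 0.4171  0.0668  0.055 ]
 [ 0.424  -0.0592  0.055 ]]
rimyaw [np.float64(2.95), np.float64(2.48)] cross 2.203875058264589 3.133064790153931 0.12682028435617196 0.27091400812759825 0.12626720760222904
org [[ 0.7096 -0.1899  0.05  ]
 [ 0.7113 -0.3116  0.05  ]
 [ 0.4983 -0.3132  0.05  ]
 [ 0.4956 -0.1872  0.05  ]] [ 0.60370937 -0.25047753  0.05      ]
remote ((275.1616516113281, 251.39112854003906), (15.556784629821777, 56.75114822387695), 84.64418029785156) [255.86052009 206.72306653] [[0.4787 0.0043 0.0655]]
[[ 0.4946  0.0804  0.075 ]
 [ 0.5052 -0.0658  0.075 ]
 [ 0.4652 -0.0686  0.075 ]
 [ 0.4546  0.0774  0.075 ]] [0.47989585 0.00587044 0.075     ]
```

View pics/crop2.png

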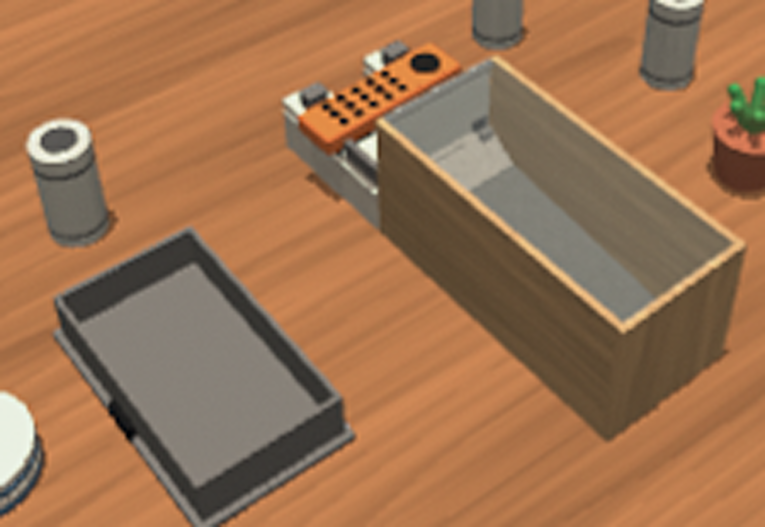

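The scene crop shows the remote lying across the cradle, flap at the compartment's near end, and an empty open tray. The measurements agree: hatch at (0.4805, 0.0055), yaw 2.7°; remote (0.480, 0.006), yaw 4.2°; tray (0.604, -0.250).

```bash
cat > plan.py <<'E'
from h import *
# waypoint: x,y,z,azimuth of tool y (deg),lean of the body to the left (deg)
def ori(a,l): 
    a=np.radians(a); return R.from_matrix(np.array([[-np.sin(a),np.cos(a),0],[np.cos(a),np.sin(a),0],[0,0,-1]]))*R.from_rotvec([0,-np.radians(l),0])
def pitch(a,p): # body tipped back towards -tool y by p deg
    return ori(a,0)*R.from_rotvec([np.radians(p),0,0])
def plan(ws,start=None):
    o=get_obs(); p,r=o["position"],R.from_quat(o["ee_rot"])
    if start is not None: p,r=start
    for w in ws:
        q=np.array(w[:3]); s=w[3] if isinstance(w[3],R) else ori(*w[3:5])
        t=(r.inv()*s).as_rotvec(); d=r.inv().apply(q-p)
        print(t.round(3).tolist(),d.round(3).tolist(),"rows>=%.1f"%max(np.linalg.norm(d)/.0417,np.degrees(np.linalg.norm(t))/7.16)); p,r=q,s
HX,HY,HA=.4805,.0055,2.7
def hat(x,y,z): c,s=np.cos(np.radians(HA)),np.sin(np.radians(HA)); return [HX+c*x-s*y,HY+s*x+c*y,z]
E
python3 - <<'E'
from plan import *
print(np.degrees(ori(64.7,0).inv()*R.from_quat(get_obs()["ee_rot"]).as_matrix() if 0 else (ori(64.7,0).inv()*R.from_quat(get_obs()["ee_rot"])).as_rotvec()))
plan([(.34,.38,.21,44.5,0),(.41,.19,.19,24,0),(.480,.006,.15,4.2,0),(.480,.006,.050,4.2,0)])
E
```

```text
[ 0.0076407  -0.00064231  0.0123802 ]
[-0.0, 0.0, 0.352] [-0.145, -0.136, 0.021] rows>=4.8
[0.0, 0.0, 0.358] [-0.185, -0.083, 0.02] rows>=4.9
[0.0, 0.0, 0.346] [-0.197, -0.011, 0.04] rows>=4.8
[0.0, 0.0, 0.0] [0.0, 0.0, 0.1] rows>=2.4
```

Request:
jog_arm([
  [[0,0,0.352],[-0.145,-0.136,0.021],0.085],
  [[0,0,0.352],[-0.145,-0.136,0.021],0.085],
  [[0,0,0.352],[-0.145,-0.136,0.021],0.085],
  [[0,0,0.352],[-0.145,-0.136,0.021],0.085],
  [[0,0,0.352],[-0.145,-0.136,0.021],0.085],
  [[0,0,0.352],[-0.145,-0.136,0.021],0.085],
], force=40)

```text
clock: 0.9
position: [0.3438, 0.3734, 0.2101]
ee_rot: [0.39, 0.921, -0.001, 0.001]
ft_force: [0.8, 0.4, -0.7]
grip_width: 0.996
grasp_force: 0.0
```

Request:
jog_arm([
  [[0,0,0.358],[-0.185,-0.083,0.02],0.085],
  [[0,0,0.358],[-0.185,-0.083,0.02],0.085],
  [[0,0,0.358],[-0.185,-0.083,0.02],0.085],
  [[0,0,0.358],[-0.185,-0.083,0.02],0.085],
  [[0,0,0.358],[-0.185,-0.083,0.02],0.085],
  [[0,0,0.358],[-0.185,-0.083,0.02],0.085],
])

```text
clock: 1.4
position: [0.4129, 0.1829, 0.19]
ee_rot: [0.548, 0.836, -0.0, 0.0]
ft_force: [0.9, 0.1, -0.2]
grip_width: 0.995
grasp_force: 0.0
```

Request:
jog_arm([
  [[0,0,0.346],[-0.197,-0.011,0.04],0.085],
  [[0,0,0.346],[-0.197,-0.011,0.04],0.085],
  [[0,0,0.346],[-0.197,-0.011,0.04],0.085],
  [[0,0,0.346],[-0.197,-0.011,0.04],0.085],
  [[0,0,0.346],[-0.197,-0.011,0.04],0.085],
  [[0,0,0.346],[-0.197,-0.011,0.04],0.085],
  [[0,0,0.346],[-0.197,-0.011,0.04],0.085],
])

```text
clock: 1.98
position: [0.4809, 0.0038, 0.15]
ee_rot: [0.682, 0.731, -0.0, -0.0]
ft_force: [-0.8, 1.2, 0.4]
grip_width: 0.996
grasp_force: 0.0
```

Request:
jog_arm([
  [[0,0,0],[0,0,0.03],0.085],
  [[0,0,0],[0,0,0.06],0.085],
  [[0,0,0],[0,0,0.08],0.085],
  [[0,0,0],[0,0,0.1],0.085],
  [[0,0,0],[0,0,0.1],0.085],
  [[0,0,0],[0,0,0.1],0.03],
  [[0,0,0],[0,0,0.1],0.03],
  [[0,0,0],[0,0,0.1],0.03],
])

```text
clock: 2.65
position: [0.4819, 0.0062, 0.0518]
ee_rot: [0.681, 0.733, 0.001, 0.001]
ft_force: [-0.1, -0.2, 0.9]
grip_width: 0.593
grasp_force: 0.0
```

Request:
jog_arm([
  [[0,0,0],[0,0,0],0.03],
  [[0,0,0],[0,0,0],0.03],
  [[0,0,0],[0,0,0],0.03],
  [[0,0,0],[0,0,0],0.03],
  [[0,0,0],[0,0,-0.03],0.03],
  [[0,0,0],[0,0,-0.06],0.03],
  [[0,0,0],[0,0,-0.1],0.03],
  [[0,0,0],[0,0,-0.1],0.03],
])

```text
clock: 3.32
position: [0.4845, 0.0057, 0.1576]
ee_rot: [0.681, 0.732, 0.005, 0.003]
ft_force: [0.8, 0.9, -0.4]
grip_width: 0.506
grasp_force: 41.7
```

```bash
python3 - <<'E'
from plan import *
o=get_obs();print(o["position"],o["grip_width"],o["grasp_force"],o["joint_pos"].round(2))
c=camera("scene"); cv2.imwrite("pics/s1.png",cv2.resize(c["img"][100:340,100:380],None,fx=2,fy=2)[:,:,::-1])
plan([(.53,-.08,.16,-30,0),(.58,-.18,.16,-60,0),(.604,-.250,.13,-90.6,0),(.604,-.250,.014,-90.6,0)])
E
```

```text
[0.48449544 0.00566332 0.15759328] 0.5062488644729191 41.72490835189819 [-0.57  0.06  0.49  1.95 -0.03  1.13  0.  ]
[0.007, -0.004, 0.596] [-0.089, 0.04, -0.005] rows>=4.8
[0.0, 0.0, 0.524] [-0.062, 0.093, 0.0] rows>=4.2
[0.0, 0.0, 0.534] [-0.014, 0.073, 0.03] rows>=4.3
[0.0, 0.0, 0.0] [0.0, 0.0, 0.116] rows>=2.8
```

View pics/s1.png

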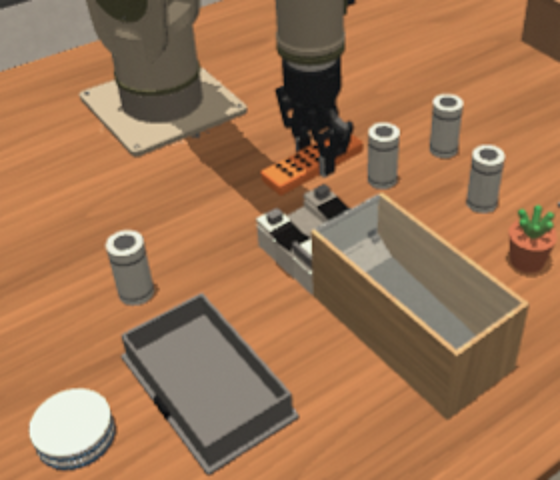

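The picture shows the remote gripped and lifted clear of the cradle (at ~(310,160) in the crop).

Request:
jog_arm([
  [[0,0,0.596],[-0.089,0.04,0],0.03],
  [[0,0,0.596],[-0.089,0.04,0],0.03],
  [[0,0,0.596],[-0.089,0.04,0],0.03],
  [[0,0,0.596],[-0.089,0.04,0],0.03],
  [[0,0,0.596],[-0.089,0.04,0],0.03],
  [[0,0,0.596],[-0.089,0.04,0],0.03],
])

```text
clock: 3.87
position: [0.5268, -0.0806, 0.1495]
ee_rot: [0.867, 0.498, -0.0, -0.0]
ft_force: [0.0, 0.0, -1.5]
grip_width: 0.505
grasp_force: 41.6
```

Request:
jog_arm([
  [[0,0,0.524],[-0.062,0.093,0],0.03],
  [[0,0,0.524],[-0.062,0.093,0],0.03],
  [[0,0,0.524],[-0.062,0.093,0],0.03],
  [[0,0,0.524],[-0.062,0.093,0],0.03],
  [[0,0,0.524],[-0.062,0.093,0],0.03],
  [[0,0,0.524],[-0.062,0.093,0],0.03],
])

```text
clock: 4.37
position: [0.5765, -0.1797, 0.1495]
ee_rot: [0.965, 0.261, -0.001, -0.0]
ft_force: [-0.0, 0.5, -1.8]
grip_width: 0.505
grasp_force: 41.8
```

Request:
jog_arm([
  [[0,0,0.534],[-0.014,0.073,0.03],0.03],
  [[0,0,0.534],[-0.014,0.073,0.03],0.03],
  [[0,0,0.534],[-0.014,0.073,0.03],0.03],
  [[0,0,0.534],[-0.014,0.073,0.03],0.03],
  [[0,0,0.534],[-0.014,0.073,0.03],0.03],
  [[0,0,0.534],[-0.014,0.073,0.03],0.03],
  [[0,0,0.534],[-0.014,0.073,0.03],0.03],
])

```text
clock: 4.95
position: [0.6013, -0.2491, 0.1201]
ee_rot: [1.0, -0.002, -0.0, -0.001]
ft_force: [0.9, -0.3, -2.2]
grip_width: 0.509
grasp_force: 42.0
```

```bash
python3 - <<'E'
from plan import *
o=get_obs();print(o["position"],o["grip_width"],o["grasp_force"],o["joint_pos"].round(2))
c=camera("top")
k=cv2.convexHull(blob(cv2.inRange(hsv(c),(15,200,150),(22,255,255)),(370,203),45)); r=cv2.minAreaRect(k); print(r,plane(c,r[0],o["position"][2]+.015+.01),plane(c,cv2.boxPoints(r),o["position"][2]+.02))
plan([(.604,-.250,.05,-90.6,0),(.604,-.250,.014,-90.6,0)])
E
```

```text
[ 0.6012969  -0.24911719  0.12008319] 0.5090469354432913 42.008344531059265 [-0.26  0.59  0.82  1.55 -0.45  1.2  -0.93]
((375.56097412109375, 175.0487823486328), (4.858987808227539, 13.030921936035156), 83.6598129272461) [[ 0.66332389 -0.24654677  0.14508319]] [[ 0.66857161 -0.23089107  0.14008319]
 [ 0.67152861 -0.2632876   0.14008319]
 [ 0.65942609 -0.26416929  0.14008319]
 [ 0.65648002 -0.23179621  0.14008319]]
[-0.001, -0.0, 0.006] [0.003, 0.001, 0.07] rows>=1.7
[0.0, 0.0, 0.0] [0.0, 0.0, 0.036] rows>=0.9
```

Request:
jog_arm([
  [[0,0,0],[0.003,0,0.03],0.03],
  [[0,0,0],[0.003,0,0.06],0.03],
  [[0,0,0],[0.003,0,0.08],0.03],
  [[0,0,0],[0.003,0,0.095],0.03],
  [[0,0,0],[0.003,0,0.105],0.03],
  [[0,0,0],[0.003,0,0.105],0.03],
  [[0,0,0],[0.003,0,0.105],0.062],
  [[0,0,0],[0.003,0,0.105],0.062],
])

```text
clock: 5.67
position: [0.6051, -0.2512, 0.0169]
ee_rot: [1.0, -0.005, 0.001, 0.0]
ft_force: [-0.2, -0.1, 1.0]
grip_width: 0.721
grasp_force: 0.0
```

Request:
jog_arm([
  [[0,0,0],[0,0,0],0.065],
  [[0,0,0],[0,0,-0.02],0.065],
  [[0,0,0],[0,0,-0.05],0.065],
  [[0,0,0],[0,0,-0.09],0.08],
  [[0,0,0],[0,0,-0.13],0.08],
  [[0,0,0],[0,0,-0.15],0.08],
  [[0,0,0],[0,0,-0.15],0.08],
])

```text
clock: 6.25
position: [0.6064, -0.2525, 0.1721]
ee_rot: [1.0, -0.005, 0.005, 0.001]
ft_force: [1.0, -0.2, 0.6]
grip_width: 0.938
grasp_force: 0.0
```

```bash
python3 - <<'E'
from plan import *
o=get_obs();print(o["position"],o["ee_rot"].round(3),o["grip_width"],o["joint_pos"].round(2))
c=camera("scene"); cv2.imwrite("pics/s2.png",c["img"][100:340,100:380][:,:,::-1])
T=camera("top")
for pt in ((167,225),(149,281),(203,280),(377,281)):
    e=cv2.fitEllipse(blob(grey(T,120),pt,22)); print(np.round(e[0],1),np.round(e[1],1),plane(T,e[0],.1).round(4))
E
```

```text
[ 0.60644052 -0.25247456  0.17205757] [ 1.    -0.005  0.005  0.001] 0.9381777183697083 [-0.27  0.55  0.85  1.49 -0.42  1.28 -0.96]
[166.4 223.8] [18.3 19. ] [[0.5557 0.2817 0.1   ]]
[148.8 280.8] [18.4 19.1] [[0.4119 0.3281 0.1   ]]
[202.9 279.5] [18.7 19.1] [[0.4127 0.1899 0.1   ]]Traceback (most recent call last):
  File "<stdin>", line 6, in <module>
  File "h.py", line 20, in blob
    return max(cs,key=cv2.contourArea)
ValueError: max() iterable argument is empty
```

View pics/s2.png

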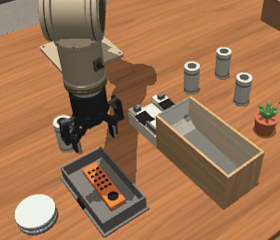

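The picture shows the remote lying wholly inside the tray, canisters standing as before. Now the canister on the right.

```bash
cat >> plan.py <<'E'
def grab(x,y,a,l,back=0,up=.012,off=.022,z=.05):
    o=ori(a,l); g=np.array([x,y,z+up])+(off-back)*o.as_matrix()[:,2]
    return (*g,a,l)
E
python3 - <<'E'
from plan import *
p=grab(.401,-.2515,-32,-45,.13)
print(p)
plan([(.55,-.28,.22,-60,0),(.46,-.31,.23,-32,-10),(p[0],p[1],p[2]+.03,-32,-45),p,grab(.401,-.2515,-32,-45)],(np.array([.605,-.2515,.167]),ori(-90.3,0)))
E
```

```text
(np.float64(0.36053137343616604), np.float64(-0.31626334043297144), np.float64(0.13836753236814714), -32, -45)
[0.0, 0.0, -0.529] [-0.055, 0.029, -0.053] rows>=4.2
[0.043, 0.171, -0.487] [-0.093, -0.019, -0.01] rows>=4.1
[0.0, 0.611, -0.0] [-0.068, -0.081, 0.051] rows>=4.9
[0.0, 0.0, 0.0] [-0.021, 0.0, 0.021] rows>=0.7
[0.0, 0.0, 0.0] [0.0, -0.0, 0.13] rows>=3.1
```

Request:
jog_arm([
  [[0,0,-0.529],[-0.055,0.029,-0.053],0.08],
  [[0,0,-0.529],[-0.055,0.029,-0.053],0.08],
  [[0,0,-0.529],[-0.055,0.029,-0.053],0.08],
  [[0,0,-0.529],[-0.055,0.029,-0.053],0.08],
  [[0,0,-0.529],[-0.055,0.029,-0.053],0.08],
  [[0,0,-0.529],[-0.055,0.029,-0.053],0.08],
])

```text
clock: 6.85
position: [0.5484, -0.2788, 0.2173]
ee_rot: [0.966, 0.257, -0.0, -0.001]
ft_force: [-0.0, -0.4, -0.6]
grip_width: 0.937
grasp_force: 0.0
```

Request:
jog_arm([
  [[0.043,0.171,-0.487],[-0.093,-0.019,-0.01],0.08],
  [[0.043,0.171,-0.487],[-0.093,-0.019,-0.01],0.08],
  [[0.043,0.171,-0.487],[-0.093,-0.019,-0.01],0.08],
  [[0.043,0.171,-0.487],[-0.093,-0.019,-0.01],0.08],
  [[0.043,0.171,-0.487],[-0.093,-0.019,-0.01],0.08],
  [[0.043,0.171,-0.487],[-0.093,-0.019,-0.01],0.08],
])

```text
clock: 7.35
position: [0.4583, -0.309, 0.2275]
ee_rot: [0.874, 0.479, 0.076, -0.043]
ft_force: [0.1, -0.4, -0.3]
grip_width: 0.933
grasp_force: 0.0
```

Request:
jog_arm([
  [[0,0.611,0],[-0.068,-0.081,0.051],0.08],
  [[0,0.611,0],[-0.068,-0.081,0.051],0.08],
  [[0,0.611,0],[-0.068,-0.081,0.051],0.08],
  [[0,0.611,0],[-0.068,-0.081,0.051],0.08],
  [[0,0.611,0],[-0.068,-0.081,0.051],0.08],
  [[0,0.611,0],[-0.068,-0.081,0.051],0.08],
  [[0,0.611,0],[-0.068,-0.081,0.051],0.08],
  [[0,0.611,0],[-0.068,-0.081,0.051],0.08],
])

```text
clock: 8.02
position: [0.3601, -0.3139, 0.1659]
ee_rot: [0.81, 0.446, 0.333, -0.185]
ft_force: [0.7, 0.5, 0.5]
grip_width: 0.934
grasp_force: 0.0
```

```bash
python3 - <<'E'
from plan import *
o=get_obs();print(o["position"],(ori(-32,-45).inv()*R.from_quat(o["ee_rot"])).as_rotvec().round(3),o["joint_pos"].round(2))
S=camera("scene");T=camera("top")
cv2.imwrite("pics/s3.png",np.hstack([S["img"][100:340,80:360],T["img"][150:390,260:540]])[:,:,::-1])
for c,pt,v,z in ((S,(164,221),165,.1),(T,(377,281),120,.1)):
  try: e=cv2.fitEllipse(blob(grey(c,v),pt,14)); print(np.round(e[0],1),np.round(e[1],1),plane(c,e[0],.1).round(4))
  except Exception as x: print(x)
plan([grab(.401,-.2515,-32,-45,.13),grab(.401,-.2515,-32,-45)])
E
```

```text
[ 0.36012534 -0.31385878  0.16587972] [-0.    -0.003  0.005] [ 0.46  0.44  0.75  1.83 -0.87  1.62  0.93]
[161.9 221. ] [11.9 18.5] [[ 0.4052 -0.2555  0.1   ]]
[377.6 280.6] [18.8 19. ] [[ 0.401  -0.2514  0.1   ]]
[0.002, 0.002, -0.001] [-0.022, 0.001, 0.019] rows>=0.7
[0.0, 0.0, 0.0] [0.0, -0.0, 0.13] rows>=3.1
```

View pics/s3.png

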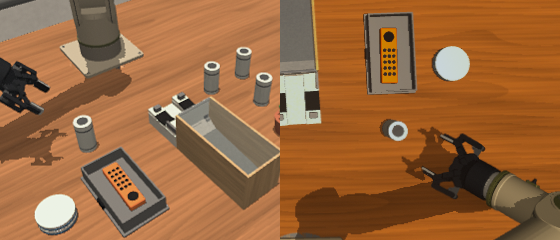

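The lean is reached: in both views the open gripper points at the canister, which stands unmoved (top (377,281)), and the remote lies in the tray.

Request:
jog_arm([
  [[0,0,0],[-0.022,0,0.019],0.082],
  [[0,0,0],[-0.022,0,0.05],0.082],
  [[0,0,0],[-0.022,0,0.08],0.082],
  [[0,0,0],[-0.022,0,0.11],0.082],
  [[0,0,0],[-0.022,0,0.13],0.082],
  [[0,0,0],[-0.022,0,0.149],0.082],
  [[0,0,0],[-0.022,0,0.149],0.082],
  [[0,0,0],[-0.022,0,0.149],0.082],
])

```text
clock: 8.78
position: [0.408, -0.2374, 0.0462]
ee_rot: [0.808, 0.447, 0.335, -0.185]
ft_force: [0.4, -0.9, 1.0]
grip_width: 0.96
grasp_force: 0.0
```

Request:
jog_arm([
  [[0,0,0],[0,0,0],0.04],
  [[0,0,0],[0,0,0],0.04],
  [[0,0,0],[0,0,0],0.04],
  [[0,0,0],[0,0,0],0.04],
  [[0,0,0],[0,0,0],0.04],
  [[0,0,0],[0,0,0],0.04],
  [[0,0,0],[0,0,0],0.04],
], force=50)

```text
clock: 9.37
position: [0.4074, -0.2399, 0.0466]
ee_rot: [0.809, 0.445, 0.336, -0.184]
ft_force: [0.1, -1.3, 6.1]
grip_width: 0.577
grasp_force: 50.9
```

```bash
python3 - <<'E'
from plan import *
o=get_obs();print(o["position"],o["grip_width"],o["grasp_force"],o["joint_pos"].round(2))
g=np.array(hat(0,.012,.0775)); 
def pl(h,a=HA,l=45,y=.012):
    q=ori(a,l); return (*(np.array(hat(0,y,.0765+h))+.022*q.as_matrix()[:,2]),a,l)
print(pl(0))
s=(o["position"],ori(-32,-45))
a=o["position"]+[0,0,.12]
plan([(*a,-32,-45),(.44,-.2,.22,-22,-10),(.47,-.10,.22,-10,22),pl(.10),pl(0)],s)
S=camera("scene");cv2.imwrite("pics/s4.png",S["img"][100:340,80:360][:,:,::-1])
E
```

```text
[ 0.40738295 -0.23989892  0.0465663 ] 0.5771010921825939 50.88464140892029 [ 0.38  0.55  0.65  1.99 -1.04  1.38  1.04]
(np.float64(0.4806675269876415), np.float64(0.00194759880617143), np.float64(0.06094365081389595), 2.7, 45)
[0.0, 0.0, 0.0] [0.085, 0.0, -0.085] rows>=2.9
[0.082, -0.609, -0.157] [0.074, 0.007, -0.002] rows>=5.1
[-0.022, -0.556, -0.211] [0.102, -0.01, 0.018] rows>=4.8
[-0.123, -0.4, -0.186] [0.117, -0.007, 0.016] rows>=3.7
[0.0, 0.0, 0.0] [0.071, -0.0, 0.071] rows>=2.4
```

View pics/s4.png

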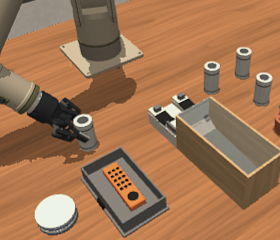

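The canister is gripped, upright, tool leaning at 45°. Lift and turn.

Request:
jog_arm([
  [[0,0,0],[0.02,0,-0.02],0.04],
  [[0,0,0],[0.04,0,-0.04],0.04],
  [[0,0,0],[0.065,0,-0.065],0.04],
  [[0,0,0],[0.085,0,-0.085],0.04],
  [[0,0,0],[0.085,0,-0.085],0.04],
  [[0,0,0],[0.085,0,-0.085],0.04],
])

```text
clock: 9.92
position: [0.4073, -0.2397, 0.1669]
ee_rot: [0.809, 0.446, 0.336, -0.183]
ft_force: [0.3, 0.5, -3.5]
grip_width: 0.573
grasp_force: 52.5
```

Request:
jog_arm([
  [[0.082,-0.609,-0.157],[0.074,0.007,-0.002],0.04],
  [[0.082,-0.609,-0.157],[0.074,0.007,-0.002],0.04],
  [[0.082,-0.609,-0.157],[0.074,0.007,-0.002],0.04],
  [[0.082,-0.609,-0.157],[0.074,0.007,-0.002],0.04],
  [[0.082,-0.609,-0.157],[0.074,0.007,-0.002],0.04],
  [[0.082,-0.609,-0.157],[0.074,0.007,-0.002],0.04],
  [[0.082,-0.609,-0.157],[0.074,0.007,-0.002],0.04],
])

```text
clock: 10.5
position: [0.4409, -0.1969, 0.2185]
ee_rot: [0.826, 0.557, 0.071, -0.049]
ft_force: [0.3, 0.3, -2.5]
grip_width: 0.568
grasp_force: 52.5
```

Request:
jog_arm([
  [[-0.022,-0.556,-0.211],[0.102,-0.01,0.018],0.04],
  [[-0.022,-0.556,-0.211],[0.102,-0.01,0.018],0.04],
  [[-0.022,-0.556,-0.211],[0.102,-0.01,0.018],0.04],
  [[-0.022,-0.556,-0.211],[0.102,-0.01,0.018],0.04],
  [[-0.022,-0.556,-0.211],[0.102,-0.01,0.018],0.04],
  [[-0.022,-0.556,-0.211],[0.102,-0.01,0.018],0.04],
  [[-0.022,-0.556,-0.211],[0.102,-0.01,0.018],0.04],
])

```text
clock: 11.08
position: [0.4693, -0.0999, 0.2176]
ee_rot: [0.754, 0.629, -0.147, 0.119]
ft_force: [0.3, -1.0, -2.6]
grip_width: 0.578
grasp_force: 52.5
```

Request:
jog_arm([
  [[-0.123,-0.4,-0.186],[0.117,-0.007,0.016],0.04],
  [[-0.123,-0.4,-0.186],[0.117,-0.007,0.016],0.04],
  [[-0.123,-0.4,-0.186],[0.117,-0.007,0.016],0.04],
  [[-0.123,-0.4,-0.186],[0.117,-0.007,0.016],0.04],
  [[-0.123,-0.4,-0.186],[0.117,-0.007,0.016],0.04],
  [[-0.123,-0.4,-0.186],[0.117,-0.007,0.016],0.04],
  [[-0.123,-0.4,-0.186],[0.117,-0.007,0.016],0.04],
])

```text
clock: 11.67
position: [0.4818, -0.0005, 0.1614]
ee_rot: [0.643, 0.665, -0.265, 0.274]
ft_force: [-0.9, 0.4, -2.6]
grip_width: 0.572
grasp_force: 52.6
```

```bash
cat >> plan.py <<'E'
def pl(h,a=HA,l=45,y=.012):
    q=ori(a,l); return (*(np.array(hat(0,y,.0765+h))+.022*q.as_matrix()[:,2]),a,l)
E
python3 - <<'E'
from plan import *
o=get_obs();print(o["position"],(ori(HA,45).inv()*R.from_quat(o["ee_rot"])).as_rotvec().round(3),o["grip_width"],o["grasp_force"],o["joint_pos"].round(2))
S,T=camera("scene"),camera("top");cv2.imwrite("pics/s5.png",np.hstack([cv2.resize(S["img"][140:270,190:330],None,fx=2.5,fy=2.5),cv2.resize(T["img"][190:320,200:340],None,fx=2.5,fy=2.5)])[:,:,::-1])
plan([pl(.08),pl(0)])
E
```

```text
[ 0.48181201 -0.00048969  0.16135643] [0.009 0.004 0.009] 0.5723131990531093 52.593271136283875 [-0.69  0.29  0.15  1.9   0.63  1.42 -0.75]
[-0.007, -0.004, -0.01] [0.016, -0.001, 0.013] rows>=0.5
[0.0, 0.0, 0.0] [0.057, -0.0, 0.057] rows>=1.9
```

View pics/s5.png

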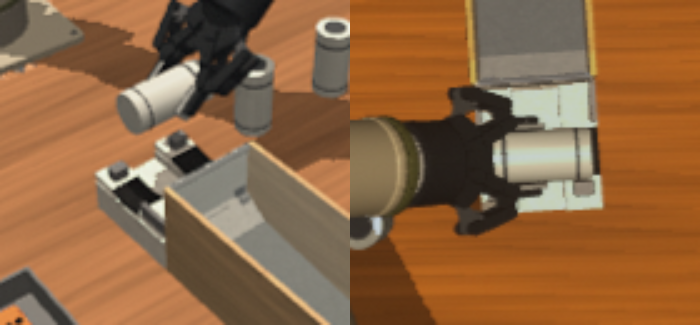

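The canister is held level across the cradle, about 3 mm too far right in the top view; correct this while lowering.

Request:
jog_arm([
  [[0,0,0],[0.02,0,0.015],0.04],
  [[0,0,0],[0.04,0,0.035],0.04],
  [[0,0,0],[0.055,0,0.05],0.04],
  [[0,0,0],[0.065,0,0.06],0.04],
  [[0,0,0],[0.073,0,0.068],0.04],
  [[0,0,0],[0.073,0,0.068],0.04],
  [[0,0,0],[0.073,0,0.068],0.04],
  [[0,0,0],[0.073,0,0.068],0.04],
])

```text
clock: 12.43
position: [0.4821, 0.0058, 0.0617]
ee_rot: [0.64, 0.667, -0.264, 0.276]
ft_force: [-0.1, -0.1, -2.2]
grip_width: 0.576
grasp_force: 55.2
```

```bash
python3 - <<'E'
from plan import *
o=get_obs();print(o["position"],pl(0),(ori(HA,45).inv()*R.from_quat(o["ee_rot"])).as_rotvec().round(3),o["grip_width"],o["grasp_force"],o["ft_force"])
S,T=camera("scene"),camera("top");cv2.imwrite("pics/s6.png",np.hstack([cv2.resize(S["img"][140:270,190:330],None,fx=2.5,fy=2.5),cv2.resize(T["img"][190:320,200:340],None,fx=2.5,fy=2.5)])[:,:,::-1])
E
```

```text
[0.48207932 0.00584698 0.06173759] (np.float64(0.4806675269876415), np.float64(0.00194759880617143), np.float64(0.06094365081389595), 2.7, 45) [0.004 0.002 0.005] 0.5759934068652482 55.24812340736389 [-0.14566181 -0.08360038 -2.18804213]
```

View pics/s6.png

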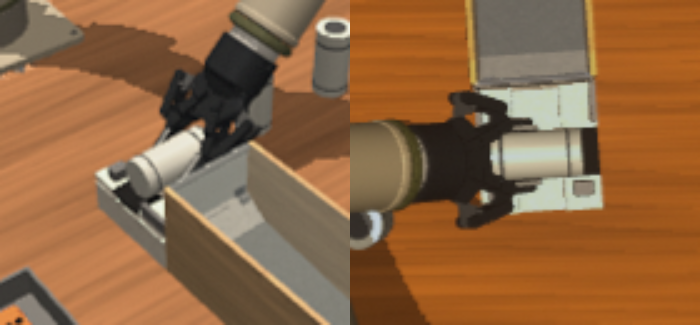

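The canister lies over the dip, centred. Release and back off, then turn to the pushing pose.

Request:
jog_arm([
  [[0,0,0],[0,0,0],0.064],
  [[0,0,0],[0,0,0],0.064],
  [[0,0,0],[0,0,0],0.064],
  [[0,0,0],[0,0,0],0.064],
  [[0,0,0],[0,0,-0.02],0.064],
  [[0,0,0],[0,0,-0.05],0.064],
  [[0,0,0],[0,0,-0.08],0.064],
  [[0,0,0],[0,0,-0.11],0.064],
])

```text
clock: 13.2
position: [0.4781, 0.0843, 0.1401]
ee_rot: [0.64, 0.667, -0.265, 0.276]
ft_force: [0.7, 0.2, -0.2]
grip_width: 0.75
grasp_force: 0.0
```

```bash
python3 - <<'E'
from plan import *
o=get_obs();print(o["position"],o["grip_width"],o["joint_pos"].round(2))
S,T=camera("scene"),camera("top");cv2.imwrite("pics/s7.png",np.hstack([cv2.resize(S["img"][140:270,190:330],None,fx=2.5,fy=2.5),cv2.resize(T["img"][190:320,200:340],None,fx=2.5,fy=2.5)])[:,:,::-1])
# pushing: tool y along hatch y, tipped: fingers point forward (+x) by 15 deg. tool y at HA-90 -> x tool = hatch +x
def push(x,z,p=15,y=0): return (*hat(x,y,z),ori(HA-90,-p))
m=ori(HA-90,-15).as_matrix(); print(m.round(2))
a=o["position"]
s=(a,ori(HA,45))
plan([(a[0]-.03,a[1]-.02,.21,HA-15,15),(*hat(-.09,.02,.21),HA-50,0),(*hat(-.09,0,.18),HA-90,-15),push(-.075,.082),push(-.037,.082),push(.055,.082)],s)
E
```

```text
[0.47805268 0.08433425 0.14007184] 0.7504897619918272 [-0.77  0.4   0.1   1.81  0.57  1.48 -0.85]
[[ 0.96  0.05  0.26]
 [ 0.05 -1.    0.01]
 [ 0.26  0.   -0.97]]
[0.132, 0.521, 0.229] [-0.063, -0.031, -0.036] rows>=4.7
[0.08, 0.254, 0.607] [-0.053, -0.048, 0.014] rows>=5.3
[-0.091, 0.251, 0.694] [-0.013, 0.015, 0.03] rows>=6.0
[0.0, 0.0, 0.0] [-0.011, -0.0, 0.099] rows>=2.4
[0.0, 0.0, 0.0] [0.037, -0.0, 0.01] rows>=0.9
[0.0, 0.0, 0.0] [0.089, 0.0, 0.024] rows>=2.2
```

View pics/s7.png

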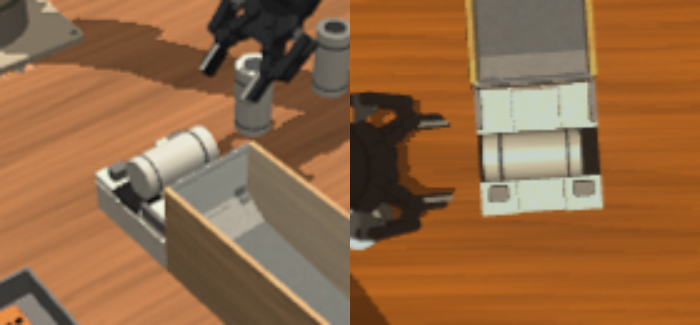

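The canister lies free in the cradle and the open gripper is clear to the left. Now to the pushing pose.

Request:
jog_arm([
  [[0.132,0.521,0.229],[-0.063,-0.031,-0.036],0.03],
  [[0.132,0.521,0.229],[-0.063,-0.031,-0.036],0.03],
  [[0.132,0.521,0.229],[-0.063,-0.031,-0.036],0.03],
  [[0.132,0.521,0.229],[-0.063,-0.031,-0.036],0.03],
  [[0.132,0.521,0.229],[-0.063,-0.031,-0.036],0.03],
  [[0.132,0.521,0.229],[-0.063,-0.031,-0.036],0.03],
  [[0.132,0.521,0.229],[-0.063,-0.031,-0.036],0.03],
])

```text
clock: 13.88
position: [0.448, 0.0619, 0.209]
ee_rot: [0.774, 0.619, -0.102, 0.082]
ft_force: [0.2, 0.9, -0.7]
grip_width: 0.351
grasp_force: 0.0
```

Request:
jog_arm([
  [[0.08,0.254,0.607],[-0.053,-0.048,0.014],0.03],
  [[0.08,0.254,0.607],[-0.053,-0.048,0.014],0.03],
  [[0.08,0.254,0.607],[-0.053,-0.048,0.014],0.03],
  [[0.08,0.254,0.607],[-0.053,-0.048,0.014],0.03],
  [[0.08,0.254,0.607],[-0.053,-0.048,0.014],0.03],
  [[0.08,0.254,0.607],[-0.053,-0.048,0.014],0.03],
  [[0.08,0.254,0.607],[-0.053,-0.048,0.014],0.03],
])

```text
clock: 14.47
position: [0.3888, 0.0202, 0.2085]
ee_rot: [0.932, 0.363, -0.001, -0.0]
ft_force: [-0.4, 0.2, 1.2]
grip_width: 0.352
grasp_force: 0.0
```

Request:
jog_arm([
  [[-0.091,0.251,0.694],[-0.013,0.015,0.03],0.03],
  [[-0.091,0.251,0.694],[-0.013,0.015,0.03],0.03],
  [[-0.091,0.251,0.694],[-0.013,0.015,0.03],0.03],
  [[-0.091,0.251,0.694],[-0.013,0.015,0.03],0.03],
  [[-0.091,0.251,0.694],[-0.013,0.015,0.03],0.03],
  [[-0.091,0.251,0.694],[-0.013,0.015,0.03],0.03],
  [[-0.091,0.251,0.694],[-0.013,0.015,0.03],0.03],
  [[-0.091,0.251,0.694],[-0.013,0.015,0.03],0.03],
])

```text
clock: 15.13
position: [0.3896, 0.0009, 0.1788]
ee_rot: [0.991, 0.025, 0.129, -0.003]
ft_force: [0.8, -0.1, 0.8]
grip_width: 0.349
grasp_force: 0.0
```

```bash
cat >> plan.py <<'E'
def push(x,z,p=15,y=0): return (*hat(x,y,z),ori(HA-90,-p))
E
python3 - <<'E'
from plan import *
o=get_obs();print(o["position"],hat(-.09,0,.18),(ori(HA-90,-15).inv()*R.from_quat(o["ee_rot"])).as_rotvec().round(3),o["grip_width"],o["joint_pos"].round(2))
plan([push(-.085,.068),push(-.042,.068),push(.057,.068)])
E
```

```text
[0.38959105 0.00091545 0.17880635] [np.float64(0.3905999112534227), np.float64(0.0012604194361321604), 0.18] [-0.    -0.002 -0.003] 0.3492500970363841 [-0.31 -0.39  0.14  2.29  0.1   0.98 -1.75]
[0.0, 0.002, 0.003] [-0.023, -0.0, 0.109] rows>=2.7
[0.0, 0.0, 0.0] [0.042, 0.0, 0.011] rows>=1.0
[0.0, 0.0, 0.0] [0.096, -0.0, 0.026] rows>=2.4
```

Request:
jog_arm([
  [[0,0,0],[-0.01,0,0.03],0.03],
  [[0,0,0],[-0.015,0,0.065],0.03],
  [[0,0,0],[-0.023,0,0.095],0.03],
  [[0,0,0],[-0.023,0,0.109],0.03],
  [[0,0,0],[-0.01,0,0.112],0.03],
  [[0,0,0],[0.008,0,0.117],0.03],
  [[0,0,0],[0.019,0,0.12],0.03],
  [[0,0,0],[0.019,0,0.12],0.03],
])

```text
clock: 15.8
position: [0.4414, 0.0031, 0.0679]
ee_rot: [0.991, 0.024, 0.13, -0.003]
ft_force: [0.3, -0.6, -0.2]
grip_width: 0.353
grasp_force: 0.0
```

Request:
jog_arm([
  [[0,0,0],[0.012,0,0.003],0.03],
  [[0,0,0],[0.024,0,0.006],0.03],
  [[0,0,0],[0.036,0,0.01],0.03],
  [[0,0,0],[0.048,0,0.013],0.03],
  [[0,0,0],[0.06,0,0.016],0.03],
  [[0,0,0],[0.072,0,0.019],0.03],
  [[0,0,0],[0.084,0,0.022],0.03],
  [[0,0,0],[0.096,0,0.025],0.03],
])

```text
clock: 16.47
position: [0.5382, 0.0074, 0.0681]
ee_rot: [0.991, 0.024, 0.129, -0.003]
ft_force: [-0.0, 0.7, -0.6]
grip_width: 0.354
grasp_force: 0.0
```

```bash
python3 - <<'E'
from plan import *
o=get_obs();print(o["position"],hat(.057,0,.068),o["ft_force"],o["joint_pos"].round(2))
S,T=camera("scene"),camera("top");cv2.imwrite("pics/s8.png",np.hstack([cv2.resize(S["img"][140:310,200:370],None,fx=2,fy=2),cv2.resize(T["img"][100:300,180:350],None,fx=2,fy=2)[:340]])[:,:,::-1])
E
```

```text
[0.53819341 0.00744188 0.06805322] [np.float64(0.5374367228728323), np.float64(0.008185067690449632), 0.068] [-0.018368    0.71238759 -0.57090731] [-0.13  0.14  0.03  2.1   0.02  0.65 -1.64]
```

View pics/s8.png

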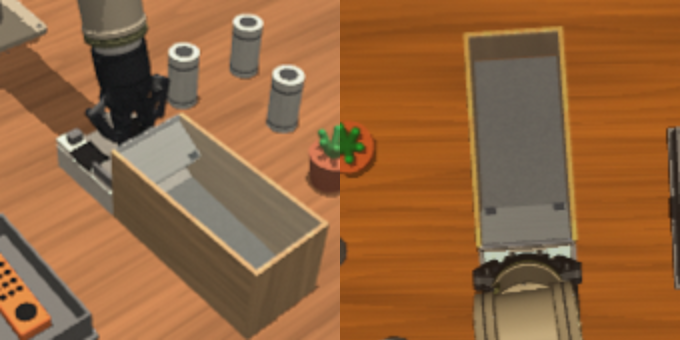

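The picture shows the gripper at the end of its push, with the flap swung inwards (its dark lower corners at (490,211), (557,206)). Retreat and check that the canister rolled in.

Request:
jog_arm([
  [[0,0,0],[0,0,0],0.03],
  [[0,0,0],[-0.025,0,-0.007],0.03],
  [[0,0,0],[-0.06,0,-0.016],0.03],
  [[0,0,0],[-0.09,0,-0.024],0.03],
  [[0,0,0],[-0.1,0,-0.06],0.06],
  [[0,0,0],[-0.1,0,-0.1],0.08],
  [[0,0,0],[-0.1,0,-0.14],0.08],
  [[0,0,0],[-0.1,0,-0.16],0.08],
])

```text
clock: 17.23
position: [0.3997, 0.0009, 0.2015]
ee_rot: [0.991, 0.022, 0.132, -0.004]
ft_force: [1.8, -0.2, 0.5]
grip_width: 0.895
grasp_force: 0.0
```

```bash
cat > chk.py <<'E'
from plan import *
def comp():
    T=camera("top"); A=cv2.imread("pics/top0.png")[:,:,::-1]
    d=cv2.absdiff(cv2.cvtColor(T["img"],cv2.COLOR_RGB2GRAY),cv2.cvtColor(np.ascontiguousarray(A),cv2.COLOR_RGB2GRAY))
    d[:112]=0;d[228:]=0;d[:,:240]=0;d[:,302:]=0
    m=cv2.inRange(d,14,255)
    for k in cv2.findContours(m,cv2.RETR_EXTERNAL,cv2.CHAIN_APPROX_NONE)[0]:
        if cv2.contourArea(k)>25: print("changed",cv2.boundingRect(k),"hatch x",((plane(T,cen(k),.06)-[HX,HY,0])@[np.cos(np.radians(HA)),np.sin(np.radians(HA)),0]).round(3))
    return T
def cans(T,S=None):
    m=grey(T,120); cv2.rectangle(m,(240,100),(400,290),0,-1) if 0 else None
    for k in cv2.findContours(m[:,:420].copy(),cv2.RETR_EXTERNAL,cv2.CHAIN_APPROX_NONE)[0]:
        if cv2.contourArea(k)>150 and cv2.contourArea(k)<420:
            e=cv2.fitEllipse(k)
            if 16.5<e[1][0]<=e[1][1]<21.5: print("can",np.round(e[0],1),np.round(e[1],1),plane(T,e[0],.1).round(4))
E
python3 - <<'E'
from chk import *
o=get_obs();print(o["clock"],o["position"],o["ee_rot"].round(3),o["joint_pos"].round(2)); T=comp(); cans(T)
S=camera("scene"); cv2.imwrite("pics/s9.png",np.hstack([cv2.resize(S["img"][140:310,200:370],None,fx=2,fy=2),cv2.resize(T["img"][100:300,180:350],None,fx=2,fy=2)[:340]])[:,:,::-1])
E
```

```text
17.2333 [0.39974281 0.00085184 0.20145156] [ 0.991  0.022  0.132 -0.004] [-0.13 -0.37 -0.01  2.24  0.02  1.01 -1.67]
changed (279, 125, 5, 19) hatch x [0.315]
changed (246, 125, 33, 20) hatch x [0.314]
can [148.8 280.8] [18.4 19.1] [[0.4119 0.3281 0.1   ]]
can [202.9 279.5] [18.7 19.1] [[0.4127 0.1899 0.1   ]]
can [166.4 223.8] [18.3 19. ] [[0.5557 0.2817 0.1   ]]
```

The first canister rolled to the back wall (hatch x 0.315), the flap area looks as at the start (shut), and the other three stand unmoved. Next the one at (0.413, 0.190).

```bash
python3 - <<'E'
from chk import *
g=lambda b=0:grab(.4127,.1899,20,-45,b)
p=np.array(g(.13)[:3]);q=np.array(g()[:3])
plan([(.40,.03,.235,-50,-12),(.42,.08,.23,-12,-25),(*(p+[0,0,.03]),20,-45),p.tolist()+[20,-45],g(),(*(q+[0,0,.12]),20,-45),(.44,.12,.22,12,-5),(.465,.06,.22,6,20),pl(.10,y=.016),pl(0,y=.016)])
E
```

```text
[0.153, -0.057, -0.636] [0.009, -0.029, -0.032] rows>=5.3
[0.211, 0.219, -0.63] [0.045, -0.025, 0.015] rows>=5.6
[0.322, 0.34, -0.46] [0.011, 0.01, 0.073] rows>=5.3
[0.0, 0.0, 0.0] [-0.021, 0.0, 0.021] rows>=0.7
[0.0, 0.0, 0.0] [0.0, -0.0, 0.13] rows>=3.1
[0.0, 0.0, 0.0] [0.085, 0.0, -0.085] rows>=2.9
[-0.06, -0.697, 0.129] [-0.026, 0.002, -0.102] rows>=5.7
[0.014, -0.436, 0.105] [-0.064, 0.012, -0.006] rows>=3.6
[0.031, -0.436, 0.049] [-0.032, 0.01, 0.074] rows>=3.5
[0.0, 0.0, 0.0] [0.071, -0.0, 0.071] rows>=2.4
```

Request:
jog_arm([
  [[0.153,-0.057,-0.636],[0.009,-0.029,-0.032],0.082],
  [[0.153,-0.057,-0.636],[0.009,-0.029,-0.032],0.082],
  [[0.153,-0.057,-0.636],[0.009,-0.029,-0.032],0.082],
  [[0.153,-0.057,-0.636],[0.009,-0.029,-0.032],0.082],
  [[0.153,-0.057,-0.636],[0.009,-0.029,-0.032],0.082],
  [[0.153,-0.057,-0.636],[0.009,-0.029,-0.032],0.082],
  [[0.153,-0.057,-0.636],[0.009,-0.029,-0.032],0.082],
])

```text
clock: 17.92
position: [0.3989, 0.0296, 0.2295]
ee_rot: [0.935, 0.341, 0.094, -0.037]
ft_force: [0.1, -0.0, -0.6]
grip_width: 0.96
grasp_force: 0.0
```

Request:
jog_arm([
  [[0.211,0.219,-0.63],[0.045,-0.025,0.015],0.082],
  [[0.211,0.219,-0.63],[0.045,-0.025,0.015],0.082],
  [[0.211,0.219,-0.63],[0.045,-0.025,0.015],0.082],
  [[0.211,0.219,-0.63],[0.045,-0.025,0.015],0.082],
  [[0.211,0.219,-0.63],[0.045,-0.025,0.015],0.082],
  [[0.211,0.219,-0.63],[0.045,-0.025,0.015],0.082],
  [[0.211,0.219,-0.63],[0.045,-0.025,0.015],0.082],
])

```text
clock: 18.5
position: [0.4192, 0.0785, 0.2242]
ee_rot: [0.76, 0.613, 0.166, -0.139]
ft_force: [-1.0, 0.1, 0.6]
grip_width: 0.96
grasp_force: 0.0
```

Request:
jog_arm([
  [[0.322,0.34,-0.46],[0.011,0.01,0.073],0.082],
  [[0.322,0.34,-0.46],[0.011,0.01,0.073],0.082],
  [[0.322,0.34,-0.46],[0.011,0.01,0.073],0.082],
  [[0.322,0.34,-0.46],[0.011,0.01,0.073],0.082],
  [[0.322,0.34,-0.46],[0.011,0.01,0.073],0.082],
  [[0.322,0.34,-0.46],[0.011,0.01,0.073],0.082],
  [[0.322,0.34,-0.46],[0.011,0.01,0.073],0.082],
  [[0.322,0.34,-0.46],[0.011,0.01,0.073],0.082],
])

```text
clock: 19.17
position: [0.4373, 0.117, 0.1625]
ee_rot: [0.533, 0.754, 0.216, -0.316]
ft_force: [0.1, -0.6, 0.1]
grip_width: 0.962
grasp_force: 0.0
```

```bash
python3 - <<'E'
from chk import *
o=get_obs();print(o["clock"],o["position"],(ori(20,-45).inv()*R.from_quat(o["ee_rot"])).as_rotvec().round(3),o["joint_pos"].round(2)); T=camera("top"); cans(T)
S=camera("scene");e=cv2.fitEllipse(blob(grey(S,165),(291,167),13)); print(e[0],e[1])
plan([grab(.4127,.1899,20,-45,.13),grab(.4127,.1899,20,-45)])
E
```

```text
19.1667 [0.437278   0.11697697 0.1625162 ] [0.004 0.001 0.011] [-0.33  0.32  0.53  1.91 -0.8   1.51  0.84]
can [148.8 280.8] [18.4 19.1] [[0.4119 0.3281 0.1   ]]
can [202.9 279.5] [18.7 19.1] [[0.4127 0.1899 0.1   ]]
can [166.4 223.9] [18.3 19. ] [[0.5557 0.2817 0.1   ]]
(291.5488586425781, 165.5236358642578) (8.397234916687012, 14.256182670593262)
[-0.002, -0.002, -0.008] [-0.018, 0.002, 0.018] rows>=0.6
[0.0, 0.0, 0.0] [0.0, -0.0, 0.13] rows>=3.1
```

Request:
jog_arm([
  [[0,0,0],[-0.018,0.002,0.018],0.082],
  [[0,0,0],[-0.018,0.002,0.05],0.082],
  [[0,0,0],[-0.018,0.002,0.08],0.082],
  [[0,0,0],[-0.018,0.002,0.11],0.082],
  [[0,0,0],[-0.018,0.002,0.13],0.082],
  [[0,0,0],[-0.018,0.002,0.148],0.082],
  [[0,0,0],[-0.018,0.002,0.148],0.082],
  [[0,0,0],[-0.018,0.002,0.148],0.082],
])

```text
clock: 19.93
position: [0.4069, 0.2047, 0.0473]
ee_rot: [0.531, 0.755, 0.218, -0.316]
ft_force: [1.3, 0.6, -0.1]
grip_width: 0.962
grasp_force: 0.0
```

Request:
jog_arm([
  [[0,0,0],[0,0,0],0.04],
  [[0,0,0],[0,0,0],0.04],
  [[0,0,0],[0,0,0],0.04],
  [[0,0,0],[0,0,0],0.04],
  [[0,0,0],[0,0,0],0.04],
  [[0,0,0],[0,0,0],0.04],
  [[0,0,0],[0,0,0],0.04],
])

```text
clock: 20.52
position: [0.4086, 0.2036, 0.0477]
ee_rot: [0.531, 0.755, 0.219, -0.315]
ft_force: [-0.5, -2.1, 6.1]
grip_width: 0.573
grasp_force: 51.0
```

Request:
jog_arm([
  [[0,0,0],[0.02,0,-0.02],0.04],
  [[0,0,0],[0.04,0,-0.04],0.04],
  [[0,0,0],[0.065,0,-0.065],0.04],
  [[0,0,0],[0.085,0,-0.085],0.04],
  [[0,0,0],[0.085,0,-0.085],0.04],
  [[0,0,0],[0.085,0,-0.085],0.04],
])

```text
clock: 21.02
position: [0.4094, 0.2037, 0.1682]
ee_rot: [0.531, 0.756, 0.22, -0.314]
ft_force: [-0.6, -0.5, -2.6]
grip_width: 0.576
grasp_force: 52.2
```

Request:
jog_arm([
  [[-0.06,-0.697,0.129],[-0.026,0.002,-0.102],0.04],
  [[-0.06,-0.697,0.129],[-0.026,0.002,-0.102],0.04],
  [[-0.06,-0.697,0.129],[-0.026,0.002,-0.102],0.04],
  [[-0.06,-0.697,0.129],[-0.026,0.002,-0.102],0.04],
  [[-0.06,-0.697,0.129],[-0.026,0.002,-0.102],0.04],
  [[-0.06,-0.697,0.129],[-0.026,0.002,-0.102],0.04],
  [[-0.06,-0.697,0.129],[-0.026,0.002,-0.102],0.04],
  [[-0.06,-0.697,0.129],[-0.026,0.002,-0.102],0.04],
])

```text
clock: 21.68
position: [0.4404, 0.1204, 0.2191]
ee_rot: [0.628, 0.777, 0.025, -0.038]
ft_force: [0.3, -1.2, -2.0]
grip_width: 0.581
grasp_force: 52.7
```

Request:
jog_arm([
  [[0.014,-0.436,0.105],[-0.064,0.012,-0.006],0.04],
  [[0.014,-0.436,0.105],[-0.064,0.012,-0.006],0.04],
  [[0.014,-0.436,0.105],[-0.064,0.012,-0.006],0.04],
  [[0.014,-0.436,0.105],[-0.064,0.012,-0.006],0.04],
  [[0.014,-0.436,0.105],[-0.064,0.012,-0.006],0.04],
  [[0.014,-0.436,0.105],[-0.064,0.012,-0.006],0.04],
])

```text
clock: 22.18
position: [0.4657, 0.0585, 0.2189]
ee_rot: [0.659, 0.732, -0.12, 0.124]
ft_force: [0.8, 0.3, -2.3]
grip_width: 0.574
grasp_force: 52.7
```

Request:
jog_arm([
  [[0.031,-0.436,0.049],[-0.032,0.01,0.074],0.04],
  [[0.031,-0.436,0.049],[-0.032,0.01,0.074],0.04],
  [[0.031,-0.436,0.049],[-0.032,0.01,0.074],0.04],
  [[0.031,-0.436,0.049],[-0.032,0.01,0.074],0.04],
  [[0.031,-0.436,0.049],[-0.032,0.01,0.074],0.04],
  [[0.031,-0.436,0.049],[-0.032,0.01,0.074],0.04],
  [[0.031,-0.436,0.049],[-0.032,0.01,0.074],0.04],
  [[0.031,-0.436,0.049],[-0.032,0.01,0.074],0.04],
])

```text
clock: 22.85
position: [0.4819, 0.0039, 0.1626]
ee_rot: [0.639, 0.668, -0.265, 0.273]
ft_force: [-0.7, -0.1, -2.4]
grip_width: 0.57
grasp_force: 52.9
```

```bash
cat >> chk.py <<'E'
def held(T,z):
    # right end and x-extent of the lying canister seen from above: bright pixels right of the hand
    g=T["img"].astype(int); m=((g.min(2)>135)).astype(np.uint8)*255
    m[:232]=0;m[290:]=0;m[:,:240]=0;m[:,310:]=0
    k=blob(m,(280,255),60); x,y,w,h=cv2.boundingRect(k); print("bright",x,y,w,h)
    H=(plane(T,[[x+w,y+h/2],[x+w/2,y],[x+w/2,y+h]],z)-[HX,HY,0]); c,s=np.cos(np.radians(HA)),np.sin(np.radians(HA)); print((H[:,:2]@[[c,-s],[s,c]]).round(4).tolist())
E
python3 - <<'E'
from chk import *
o=get_obs();print(o["clock"],o["position"],(ori(HA,45).inv()*R.from_quat(o["ee_rot"])).as_rotvec().round(3),o["grip_width"],o["grasp_force"])
T=camera("top");held(T,o["position"][2]+.016);S=camera("scene")
cv2.imwrite("pics/s10.png",np.hstack([cv2.resize(S["img"][140:270,190:330],None,fx=2.5,fy=2.5),cv2.resize(T["img"][190:320,200:340],None,fx=2.5,fy=2.5)])[:,:,::-1])
plan([pl(.08,y=.016),pl(0,y=.016)])
E
```

```text
22.85 [0.48193972 0.00390151 0.16260737] [ 0.007  0.005 -0.   ] 0.5704380223495112 52.92261064052582
bright 261 245 28 15
[[-0.0043, -0.0329], [0.0158, -0.0009], [-0.0197, 0.0015]]
[-0.006, -0.004, 0.001] [0.016, -0.001, 0.014] rows>=0.5
[0.0, 0.0, 0.0] [0.057, -0.0, 0.057] rows>=1.9
```

View pics/s10.png

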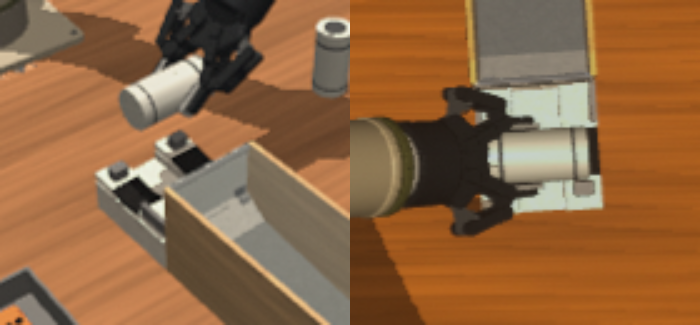

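Same picture as before: canister level over the cradle, right end at (588,150). Lower, release, back off, and go on to the pushing pose.

Request:
jog_arm([
  [[0,0,0],[0.02,0,0.015],0.04],
  [[0,0,0],[0.04,0,0.035],0.04],
  [[0,0,0],[0.055,0,0.05],0.04],
  [[0,0,0],[0.065,0,0.06],0.04],
  [[0,0,0],[0.072,0,0.07],0.04],
  [[0,0,0],[0.072,0,0.07],0.04],
  [[0,0,0],[0.072,0,0.07],0.04],
  [[0,0,0],[0.072,0,0.07],0.04],
])

```text
clock: 23.62
position: [0.4816, 0.0068, 0.0623]
ee_rot: [0.638, 0.669, -0.266, 0.274]
ft_force: [-0.0, 0.3, -1.7]
grip_width: 0.576
grasp_force: 52.9
```

Request:
jog_arm([
  [[0,0,0],[0,0,0],0.064],
  [[0,0,0],[0,0,0],0.064],
  [[0,0,0],[0,0,0],0.064],
  [[0,0,0],[0,0,0],0.064],
  [[0,0,0],[0,0,-0.02],0.064],
  [[0,0,0],[0,0,-0.05],0.064],
  [[0,0,0],[0,0,-0.08],0.064],
  [[0,0,0],[0,0,-0.11],0.064],
])

```text
clock: 24.28
position: [0.4776, 0.085, 0.1404]
ee_rot: [0.638, 0.669, -0.266, 0.274]
ft_force: [0.9, 0.2, 0.1]
grip_width: 0.747
grasp_force: 0.0
```

```bash
python3 - <<'E'
from chk import *
o=get_obs();print(o["clock"],o["position"],(ori(HA,45).inv()*R.from_quat(o["ee_rot"])).as_rotvec().round(3),o["grip_width"])
T=camera("top"); cans(T)
# lying canister: bright blob bounded against the darker shadow; compare with the proven placing in s7
A=cv2.imread("pics/s7.png")[:,350:]; B=cv2.resize(T["img"][190:320,200:340],None,fx=2.5,fy=2.5)[:,:,::-1]
d=cv2.absdiff(A,B).max(2)[80:220,120:260]; print("diff vs s7:",(d>40).sum(),d.mean())
E
```

```text
24.2833 [0.47764811 0.08502732 0.14040975] [ 0.006  0.001 -0.003] 0.7467610958487053
can [166.4 223.9] [18.3 19. ] [[0.5557 0.2817 0.1   ]]
diff vs s7: 9 2.2506632653061223
```

Same placing as the proven one. Repeat the pushing sequence.

Request:
jog_arm([
  [[0.132,0.521,0.229],[-0.063,-0.031,-0.036],0.03],
  [[0.132,0.521,0.229],[-0.063,-0.031,-0.036],0.03],
  [[0.132,0.521,0.229],[-0.063,-0.031,-0.036],0.03],
  [[0.132,0.521,0.229],[-0.063,-0.031,-0.036],0.03],
  [[0.132,0.521,0.229],[-0.063,-0.031,-0.036],0.03],
  [[0.132,0.521,0.229],[-0.063,-0.031,-0.036],0.03],
  [[0.132,0.521,0.229],[-0.063,-0.031,-0.036],0.03],
])

```text
clock: 24.92
position: [0.4482, 0.0628, 0.2097]
ee_rot: [0.773, 0.621, -0.104, 0.08]
ft_force: [0.5, 1.1, -1.2]
grip_width: 0.351
grasp_force: 0.0
```

Request:
jog_arm([
  [[0.08,0.254,0.607],[-0.053,-0.048,0.014],0.03],
  [[0.08,0.254,0.607],[-0.053,-0.048,0.014],0.03],
  [[0.08,0.254,0.607],[-0.053,-0.048,0.014],0.03],
  [[0.08,0.254,0.607],[-0.053,-0.048,0.014],0.03],
  [[0.08,0.254,0.607],[-0.053,-0.048,0.014],0.03],
  [[0.08,0.254,0.607],[-0.053,-0.048,0.014],0.03],
  [[0.08,0.254,0.607],[-0.053,-0.048,0.014],0.03],
])

```text
clock: 25.5
position: [0.3892, 0.0206, 0.2095]
ee_rot: [0.931, 0.365, -0.003, -0.001]
ft_force: [1.0, 0.1, 0.4]
grip_width: 0.351
grasp_force: 0.0
```

Request:
jog_arm([
  [[-0.091,0.251,0.694],[-0.013,0.015,0.03],0.03],
  [[-0.091,0.251,0.694],[-0.013,0.015,0.03],0.03],
  [[-0.091,0.251,0.694],[-0.013,0.015,0.03],0.03],
  [[-0.091,0.251,0.694],[-0.013,0.015,0.03],0.03],
  [[-0.091,0.251,0.694],[-0.013,0.015,0.03],0.03],
  [[-0.091,0.251,0.694],[-0.013,0.015,0.03],0.03],
  [[-0.091,0.251,0.694],[-0.013,0.015,0.03],0.03],
  [[-0.091,0.251,0.694],[-0.013,0.015,0.03],0.03],
])

```text
clock: 26.17
position: [0.3897, 0.0012, 0.1796]
ee_rot: [0.992, 0.027, 0.126, -0.003]
ft_force: [-0.1, 0.2, 0.7]
grip_width: 0.348
grasp_force: 0.0
```

```bash
python3 - <<'E'
from chk import *
o=get_obs();print(o["position"],(ori(HA-90,-15).inv()*R.from_quat(o["ee_rot"])).as_rotvec().round(3),o["grip_width"],o["joint_pos"].round(2))
T=camera("top");cans(T)
plan([push(-.085,.068),push(-.042,.068),push(.057,.068)])
E
```

```text
[0.38973402 0.00124108 0.17958761] [ 0.001 -0.008 -0.007] 0.34838215524236243 [-0.44 -0.41  0.24  2.29  0.16  1.   -1.79]
can [148.8 280.8] [18.4 19.1] [[0.4119 0.3281 0.1   ]]
can [166.4 223.8] [18.3 19. ] [[0.5557 0.2817 0.1   ]]
[-0.001, 0.008, 0.007] [-0.023, -0.0, 0.11] rows>=2.7
[0.0, 0.0, 0.0] [0.042, 0.0, 0.011] rows>=1.0
[0.0, 0.0, 0.0] [0.096, -0.0, 0.026] rows>=2.4
```

Request:
jog_arm([
  [[0,0.008,0.007],[-0.01,0,0.03],0.03],
  [[0,0.008,0.007],[-0.015,0,0.065],0.03],
  [[0,0.008,0.007],[-0.023,0,0.095],0.03],
  [[0,0.008,0.007],[-0.023,0,0.11],0.03],
  [[0,0.008,0.007],[-0.01,0,0.113],0.03],
  [[0,0.008,0.007],[0.008,0,0.118],0.03],
  [[0,0.008,0.007],[0.019,0,0.121],0.03],
  [[0,0.008,0.007],[0.019,0,0.121],0.03],
])

```text
clock: 26.88
position: [0.4411, 0.0035, 0.0673]
ee_rot: [0.991, 0.022, 0.131, -0.004]
ft_force: [-0.3, -0.3, 0.2]
grip_width: 0.347
grasp_force: 0.0
```

Request:
jog_arm([
  [[0,0,0],[0.012,0,0.003],0.03],
  [[0,0,0],[0.024,0,0.006],0.03],
  [[0,0,0],[0.036,0,0.01],0.03],
  [[0,0,0],[0.048,0,0.013],0.03],
  [[0,0,0],[0.06,0,0.016],0.03],
  [[0,0,0],[0.072,0,0.019],0.03],
  [[0,0,0],[0.084,0,0.022],0.03],
  [[0,0,0],[0.096,0,0.025],0.03],
])

```text
clock: 27.55
position: [0.538, 0.0076, 0.068]
ee_rot: [0.991, 0.022, 0.13, -0.004]
ft_force: [-0.1, 0.4, -0.8]
grip_width: 0.354
grasp_force: 0.0
```

Request:
jog_arm([
  [[0,0,0],[0,0,0],0.03],
  [[0,0,0],[-0.025,0,-0.007],0.03],
  [[0,0,0],[-0.06,0,-0.016],0.03],
  [[0,0,0],[-0.09,0,-0.024],0.03],
  [[0,0,0],[-0.1,0,-0.06],0.06],
  [[0,0,0],[-0.1,0,-0.1],0.08],
  [[0,0,0],[-0.1,0,-0.14],0.08],
  [[0,0,0],[-0.1,0,-0.16],0.08],
])

```text
clock: 28.22
position: [0.3994, 0.0014, 0.201]
ee_rot: [0.991, 0.021, 0.133, -0.005]
ft_force: [2.4, 0.0, 0.0]
grip_width: 0.901
grasp_force: 0.0
```

```bash
python3 - <<'E'
from chk import *
o=get_obs();print(o["clock"],o["position"],o["joint_pos"].round(2)); T=comp(); cans(T)
# next: B at .4119,.3281
g=lambda b=0:grab(.4119,.3281,36,-45,b)
p=np.array(g(.13)[:3]);q=np.array(g()[:3])
plan([(.41,.07,.235,-50,-12),(.43,.15,.23,-10,-25),(*(p+[0,0,.03]),36,-45),p.tolist()+[36,-45],g(),(*(q+[0,0,.12]),36,-45),(.43,.23,.22,26,-5),(.46,.10,.22,14,20),pl(.10,y=.016),pl(0,y=.016)])
E
```

```text
28.2167 [0.39936409 0.00137084 0.20095072] [-0.18 -0.38  0.04  2.24  0.04  1.01 -1.69]
changed (246, 125, 41, 38) hatch x [0.289]
can [148.8 280.8] [18.4 19.1] [[0.4119 0.3281 0.1   ]]
can [166.4 223.8] [18.3 19. ] [[0.5557 0.2817 0.1   ]]
[0.152, -0.061, -0.638] [0.02, -0.068, -0.027] rows>=5.3
[0.222, 0.218, -0.663] [0.064, -0.048, 0.019] rows>=5.9
[0.463, 0.33, -0.661] [0.082, 0.006, 0.106] rows>=7.0
[0.0, 0.0, 0.0] [-0.021, -0.0, 0.021] rows>=0.7
[0.0, 0.0, 0.0] [-0.0, -0.0, 0.13] rows>=3.1
[0.0, 0.0, 0.0] [0.085, 0.0, -0.085] rows>=2.9
[-0.075, -0.696, 0.161] [-0.037, -0.043, -0.113] rows>=5.8
[0.028, -0.435, 0.209] [-0.129, -0.03, -0.011] rows>=3.9
[0.107, -0.435, 0.168] [-0.07, -0.003, 0.088] rows>=3.8
[0.0, 0.0, 0.0] [0.071, -0.0, 0.071] rows>=2.4
```

Two canisters are now at the back (changed area doubled) and the flap is shut. Third: (0.412, 0.328).

Request:
jog_arm([
  [[0.152,-0.061,-0.638],[0.02,-0.068,-0.027],0.082],
  [[0.152,-0.061,-0.638],[0.02,-0.068,-0.027],0.082],
  [[0.152,-0.061,-0.638],[0.02,-0.068,-0.027],0.082],
  [[0.152,-0.061,-0.638],[0.02,-0.068,-0.027],0.082],
  [[0.152,-0.061,-0.638],[0.02,-0.068,-0.027],0.082],
  [[0.152,-0.061,-0.638],[0.02,-0.068,-0.027],0.082],
  [[0.152,-0.061,-0.638],[0.02,-0.068,-0.027],0.082],
])

```text
clock: 28.85
position: [0.409, 0.0694, 0.2279]
ee_rot: [0.935, 0.341, 0.094, -0.037]
ft_force: [-0.5, -0.5, -1.1]
grip_width: 0.958
grasp_force: 0.0
```

Request:
jog_arm([
  [[0.222,0.218,-0.663],[0.064,-0.048,0.019],0.082],
  [[0.222,0.218,-0.663],[0.064,-0.048,0.019],0.082],
  [[0.222,0.218,-0.663],[0.064,-0.048,0.019],0.082],
  [[0.222,0.218,-0.663],[0.064,-0.048,0.019],0.082],
  [[0.222,0.218,-0.663],[0.064,-0.048,0.019],0.082],
  [[0.222,0.218,-0.663],[0.064,-0.048,0.019],0.082],
  [[0.222,0.218,-0.663],[0.064,-0.048,0.019],0.082],
  [[0.222,0.218,-0.663],[0.064,-0.048,0.019],0.082],
])

```text
clock: 29.52
position: [0.4295, 0.1488, 0.2224]
ee_rot: [0.751, 0.624, 0.162, -0.141]
ft_force: [-1.2, 0.4, -1.0]
grip_width: 0.959
grasp_force: 0.0
```

Request:
jog_arm([
  [[0.463,0.33,-0.661],[0.082,0.006,0.106],0.082],
  [[0.463,0.33,-0.661],[0.082,0.006,0.106],0.082],
  [[0.463,0.33,-0.661],[0.082,0.006,0.106],0.082],
  [[0.463,0.33,-0.661],[0.082,0.006,0.106],0.082],
  [[0.463,0.33,-0.661],[0.082,0.006,0.106],0.082],
  [[0.463,0.33,-0.661],[0.082,0.006,0.106],0.082],
  [[0.463,0.33,-0.661],[0.082,0.006,0.106],0.082],
  [[0.463,0.33,-0.661],[0.082,0.006,0.106],0.082],
])

```text
clock: 30.18
position: [0.456, 0.2655, 0.1591]
ee_rot: [0.421, 0.821, 0.17, -0.346]
ft_force: [-0.3, -0.5, -0.1]
grip_width: 0.96
grasp_force: 0.0
```

```bash
python3 - <<'E'
from chk import *
o=get_obs();print(o["clock"],o["position"],(ori(36,-45).inv()*R.from_quat(o["ee_rot"])).as_rotvec().round(3),o["joint_pos"].round(2)); T=camera("top"); cans(T)
plan([grab(.4119,.3281,36,-45,.13),grab(.4119,.3281,36,-45)])
E
```

```text
30.1833 [0.45595024 0.26551387 0.15908176] [0.009 0.006 0.009] [-0.42  0.45  0.29  1.71 -0.8   1.51  0.76]
can [148.8 280.8] [18.4 19.1] [[0.4119 0.3281 0.1   ]]
[-0.005, -0.003, -0.013] [-0.015, 0.001, 0.015] rows>=0.5
[0.0, 0.0, 0.0] [-0.0, -0.0, 0.13] rows>=3.1
```

Request:
jog_arm([
  [[-0.005,-0.003,-0.01],[-0.015,0.001,0.018],0.082],
  [[-0.005,-0.003,-0.01],[-0.015,0.001,0.05],0.082],
  [[-0.005,-0.003,-0.01],[-0.015,0.001,0.08],0.082],
  [[-0.005,-0.003,-0.01],[-0.015,0.001,0.11],0.082],
  [[-0.005,-0.003,-0.01],[-0.015,0.001,0.13],0.082],
  [[-0.005,-0.003,-0.01],[-0.015,0.001,0.145],0.082],
  [[-0.005,-0.003,-0.01],[-0.015,0.001,0.145],0.082],
  [[-0.005,-0.003,-0.01],[-0.015,0.001,0.145],0.082],
])

```text
clock: 30.9
position: [0.4018, 0.3406, 0.0494]
ee_rot: [0.419, 0.823, 0.175, -0.34]
ft_force: [-0.2, -0.6, 0.5]
grip_width: 0.96
grasp_force: 0.0
```

Request:
jog_arm([
  [[0,0,0],[0,0,0],0.04],
  [[0,0,0],[0,0,0],0.04],
  [[0,0,0],[0,0,0],0.04],
  [[0,0,0],[0,0,0],0.04],
  [[0,0,0],[0,0,0],0.04],
  [[0,0,0],[0,0,0],0.04],
  [[0,0,0],[0,0,0],0.04],
])

```text
clock: 31.48
position: [0.4037, 0.3398, 0.0496]
ee_rot: [0.419, 0.823, 0.176, -0.34]
ft_force: [0.3, -2.6, 7.0]
grip_width: 0.573
grasp_force: 50.7
```

Request:
jog_arm([
  [[0,0,0],[0.02,0,-0.02],0.04],
  [[0,0,0],[0.04,0,-0.04],0.04],
  [[0,0,0],[0.065,0,-0.065],0.04],
  [[0,0,0],[0.085,0,-0.085],0.04],
  [[0,0,0],[0.085,0,-0.085],0.04],
  [[0,0,0],[0.085,0,-0.085],0.04],
])

```text
clock: 31.98
position: [0.4032, 0.3396, 0.17]
ee_rot: [0.418, 0.824, 0.177, -0.339]
ft_force: [-0.5, -0.4, -3.0]
grip_width: 0.572
grasp_force: 52.6
```

Request:
jog_arm([
  [[-0.075,-0.696,0.161],[-0.037,-0.043,-0.113],0.04],
  [[-0.075,-0.696,0.161],[-0.037,-0.043,-0.113],0.04],
  [[-0.075,-0.696,0.161],[-0.037,-0.043,-0.113],0.04],
  [[-0.075,-0.696,0.161],[-0.037,-0.043,-0.113],0.04],
  [[-0.075,-0.696,0.161],[-0.037,-0.043,-0.113],0.04],
  [[-0.075,-0.696,0.161],[-0.037,-0.043,-0.113],0.04],
  [[-0.075,-0.696,0.161],[-0.037,-0.043,-0.113],0.04],
  [[-0.075,-0.696,0.161],[-0.037,-0.043,-0.113],0.04],
])

```text
clock: 32.65
position: [0.4283, 0.2294, 0.2209]
ee_rot: [0.527, 0.848, 0.024, -0.038]
ft_force: [-0.1, -1.9, -2.6]
grip_width: 0.574
grasp_force: 52.8
```

Request:
jog_arm([
  [[0.028,-0.435,0.209],[-0.129,-0.03,-0.011],0.04],
  [[0.028,-0.435,0.209],[-0.129,-0.03,-0.011],0.04],
  [[0.028,-0.435,0.209],[-0.129,-0.03,-0.011],0.04],
  [[0.028,-0.435,0.209],[-0.129,-0.03,-0.011],0.04],
  [[0.028,-0.435,0.209],[-0.129,-0.03,-0.011],0.04],
  [[0.028,-0.435,0.209],[-0.129,-0.03,-0.011],0.04],
  [[0.028,-0.435,0.209],[-0.129,-0.03,-0.011],0.04],
])

```text
clock: 33.23
position: [0.4594, 0.0988, 0.2207]
ee_rot: [0.606, 0.777, -0.105, 0.135]
ft_force: [0.2, 0.1, -2.2]
grip_width: 0.574
grasp_force: 52.8
```

Request:
jog_arm([
  [[0.107,-0.435,0.168],[-0.07,-0.003,0.088],0.04],
  [[0.107,-0.435,0.168],[-0.07,-0.003,0.088],0.04],
  [[0.107,-0.435,0.168],[-0.07,-0.003,0.088],0.04],
  [[0.107,-0.435,0.168],[-0.07,-0.003,0.088],0.04],
  [[0.107,-0.435,0.168],[-0.07,-0.003,0.088],0.04],
  [[0.107,-0.435,0.168],[-0.07,-0.003,0.088],0.04],
  [[0.107,-0.435,0.168],[-0.07,-0.003,0.088],0.04],
  [[0.107,-0.435,0.168],[-0.07,-0.003,0.088],0.04],
])

```text
clock: 33.9
position: [0.4806, 0.0056, 0.1635]
ee_rot: [0.639, 0.669, -0.26, 0.276]
ft_force: [-0.6, -0.5, -2.6]
grip_width: 0.574
grasp_force: 52.9
```

```bash
python3 - <<'E'
from chk import *
o=get_obs();print(o["clock"],o["position"],(ori(HA,45).inv()*R.from_quat(o["ee_rot"])).as_rotvec().round(3),o["grip_width"],o["grasp_force"])
T=camera("top");held(T,o["position"][2]+.016);S=camera("scene")
A=cv2.imread("pics/s10.png"); B=np.hstack([cv2.resize(S["img"][140:270,190:330],None,fx=2.5,fy=2.5),cv2.resize(T["img"][190:320,200:340],None,fx=2.5,fy=2.5)])[:,:,::-1]
d=cv2.absdiff(A,B).max(2); print("diff vs s10 scene",(d[50:140,110:210]>40).sum(),"top",(d[80:220,470:610]>40).sum())
cv2.imwrite("pics/s11.png",B)
plan([pl(0,y=.017)])
E
```

```text
33.9 [0.480602   0.00556908 0.16354701] [-0.003  0.008  0.002] 0.574315586839181 52.93744683265686
bright 261 245 28 16
[[-0.0054, -0.0328], [0.0157, -0.0009], [-0.0221, 0.0016]]
diff vs s10 scene 364 top 882
[0.003, -0.007, -0.002] [0.073, -0.0, 0.072] rows>=2.5
```

Request:
jog_arm([
  [[0,-0.006,0],[0.02,0.001,0.015],0.04],
  [[0,-0.006,0],[0.04,0.001,0.035],0.04],
  [[0,-0.006,0],[0.055,0.001,0.05],0.04],
  [[0,-0.006,0],[0.065,0.001,0.06],0.04],
  [[0,-0.006,0],[0.073,0.001,0.071],0.04],
  [[0,-0.006,0],[0.073,0.001,0.071],0.04],
  [[0,-0.006,0],[0.073,0.001,0.071],0.04],
  [[0,-0.006,0],[0.073,0.001,0.071],0.04],
])

```text
clock: 34.67
position: [0.4817, 0.0076, 0.0616]
ee_rot: [0.638, 0.668, -0.263, 0.279]
ft_force: [-0.5, 0.5, -1.7]
grip_width: 0.573
grasp_force: 53.1
```

Request:
jog_arm([
  [[0,0,0],[0,0,0],0.064],
  [[0,0,0],[0,0,0],0.064],
  [[0,0,0],[0,0,0],0.064],
  [[0,0,0],[0,0,0],0.064],
  [[0,0,0],[0,0,-0.02],0.064],
  [[0,0,0],[0,0,-0.05],0.064],
  [[0,0,0],[0,0,-0.08],0.064],
  [[0,0,0],[0,0,-0.11],0.064],
])

```text
clock: 35.33
position: [0.4771, 0.0859, 0.1394]
ee_rot: [0.637, 0.668, -0.264, 0.279]
ft_force: [0.7, 0.3, -0.4]
grip_width: 0.747
grasp_force: 0.0
```

```bash
python3 - <<'E'
from chk import *
o=get_obs();print(o["clock"],o["position"],(ori(HA,45).inv()*R.from_quat(o["ee_rot"])).as_rotvec().round(3),o["grip_width"])
T=camera("top"); cans(T)
A=cv2.imread("pics/s7.png")[:,350:]; B=cv2.resize(T["img"][190:320,200:340],None,fx=2.5,fy=2.5)[:,:,::-1]
d=cv2.absdiff(A,B).max(2)[80:220,120:260]; print("diff vs s7:",(d>40).sum(),d.mean())
E
```

```text
35.3333 [0.47706037 0.08594512 0.13940158] [-0.002 -0.003  0.001] 0.7472153656824532
can [166.4 223.9] [18.3 19. ] [[0.5557 0.2817 0.1   ]]
diff vs s7: 55 2.5772448979591838
```

Again lying as before. Same push.

Request:
jog_arm([
  [[0.132,0.521,0.229],[-0.063,-0.031,-0.036],0.03],
  [[0.132,0.521,0.229],[-0.063,-0.031,-0.036],0.03],
  [[0.132,0.521,0.229],[-0.063,-0.031,-0.036],0.03],
  [[0.132,0.521,0.229],[-0.063,-0.031,-0.036],0.03],
  [[0.132,0.521,0.229],[-0.063,-0.031,-0.036],0.03],
  [[0.132,0.521,0.229],[-0.063,-0.031,-0.036],0.03],
  [[0.132,0.521,0.229],[-0.063,-0.031,-0.036],0.03],
])

```text
clock: 35.97
position: [0.4471, 0.0638, 0.2086]
ee_rot: [0.772, 0.622, -0.102, 0.084]
ft_force: [-0.2, -0.3, 0.1]
grip_width: 0.346
grasp_force: 0.0
```

Request:
jog_arm([
  [[0.08,0.254,0.607],[-0.053,-0.048,0.014],0.03],
  [[0.08,0.254,0.607],[-0.053,-0.048,0.014],0.03],
  [[0.08,0.254,0.607],[-0.053,-0.048,0.014],0.03],
  [[0.08,0.254,0.607],[-0.053,-0.048,0.014],0.03],
  [[0.08,0.254,0.607],[-0.053,-0.048,0.014],0.03],
  [[0.08,0.254,0.607],[-0.053,-0.048,0.014],0.03],
  [[0.08,0.254,0.607],[-0.053,-0.048,0.014],0.03],
])

```text
clock: 36.55
position: [0.3881, 0.0216, 0.2079]
ee_rot: [0.931, 0.366, 0.0, 0.002]
ft_force: [-0.1, 0.3, 0.1]
grip_width: 0.35
grasp_force: 0.0
```

Request:
jog_arm([
  [[-0.091,0.251,0.694],[-0.013,0.015,0.03],0.03],
  [[-0.091,0.251,0.694],[-0.013,0.015,0.03],0.03],
  [[-0.091,0.251,0.694],[-0.013,0.015,0.03],0.03],
  [[-0.091,0.251,0.694],[-0.013,0.015,0.03],0.03],
  [[-0.091,0.251,0.694],[-0.013,0.015,0.03],0.03],
  [[-0.091,0.251,0.694],[-0.013,0.015,0.03],0.03],
  [[-0.091,0.251,0.694],[-0.013,0.015,0.03],0.03],
  [[-0.091,0.251,0.694],[-0.013,0.015,0.03],0.03],
])

```text
clock: 37.22
position: [0.389, 0.0021, 0.1781]
ee_rot: [0.991, 0.029, 0.131, -0.001]
ft_force: [-0.2, 0.2, 0.8]
grip_width: 0.354
grasp_force: 0.0
```

```bash
python3 - <<'E'
from chk import *
o=get_obs();print(o["position"],(ori(HA-90,-15).inv()*R.from_quat(o["ee_rot"])).as_rotvec().round(3),o["grip_width"],o["joint_pos"].round(2))
T=camera("top");cans(T)
plan([push(-.085,.068),push(-.042,.068),push(.057,.068)])
E
```

```text
[0.38903771 0.00206085 0.17813522] [-0.002  0.001 -0.011] 0.35397877238355663 [-0.41 -0.41  0.21  2.3   0.15  0.99 -1.79]
can [166.4 223.8] [18.3 19. ] [[0.5557 0.2817 0.1   ]]
[0.002, -0.001, 0.01] [-0.023, 0.0, 0.108] rows>=2.6
[0.0, 0.0, 0.0] [0.042, 0.0, 0.011] rows>=1.0
[0.0, 0.0, 0.0] [0.096, -0.0, 0.026] rows>=2.4
```

Request:
jog_arm([
  [[0,0,0.01],[-0.01,0,0.03],0.03],
  [[0,0,0.01],[-0.015,0,0.065],0.03],
  [[0,0,0.01],[-0.023,0,0.095],0.03],
  [[0,0,0.01],[-0.023,0,0.108],0.03],
  [[0,0,0.01],[-0.01,0,0.111],0.03],
  [[0,0,0.01],[0.008,0,0.116],0.03],
  [[0,0,0.01],[0.019,0,0.119],0.03],
  [[0,0,0.01],[0.019,0,0.119],0.03],
])

```text
clock: 37.93
position: [0.4408, 0.004, 0.0682]
ee_rot: [0.991, 0.022, 0.131, -0.002]
ft_force: [0.3, 0.4, 0.6]
grip_width: 0.349
grasp_force: 0.0
```

Request:
jog_arm([
  [[0,0,0],[0.012,0,0.003],0.03],
  [[0,0,0],[0.024,0,0.006],0.03],
  [[0,0,0],[0.036,0,0.01],0.03],
  [[0,0,0],[0.048,0,0.013],0.03],
  [[0,0,0],[0.06,0,0.016],0.03],
  [[0,0,0],[0.072,0,0.019],0.03],
  [[0,0,0],[0.084,0,0.022],0.03],
  [[0,0,0],[0.096,0,0.025],0.03],
])

```text
clock: 38.6
position: [0.5378, 0.0081, 0.069]
ee_rot: [0.991, 0.022, 0.131, -0.003]
ft_force: [-0.4, -0.0, 0.4]
grip_width: 0.352
grasp_force: 0.0
```

Request:
jog_arm([
  [[0,0,0],[0,0,0],0.03],
  [[0,0,0],[-0.025,0,-0.007],0.03],
  [[0,0,0],[-0.06,0,-0.016],0.03],
  [[0,0,0],[-0.09,0,-0.024],0.03],
  [[0,0,0],[-0.1,0,-0.06],0.06],
  [[0,0,0],[-0.1,0,-0.1],0.08],
  [[0,0,0],[-0.1,0,-0.14],0.08],
  [[0,0,0],[-0.1,0,-0.16],0.08],
])

```text
clock: 39.27
position: [0.399, 0.0023, 0.2018]
ee_rot: [0.991, 0.021, 0.134, -0.003]
ft_force: [1.7, 0.0, 1.4]
grip_width: 0.902
grasp_force: 0.0
```

```bash
python3 - <<'E'
from chk import *
o=get_obs();print(o["clock"],o["position"],o["joint_pos"].round(2)); T=comp(); cans(T)
g=lambda b=0:grab(.5557,.2817,24,-45,b)
p=np.array(g(.13)[:3]);q=np.array(g()[:3])
plan([(.44,.07,.24,-50,-12),(.51,.14,.24,-10,-25),(*(p+[0,0,.03]),24,-45),p.tolist()+[24,-45],g(),(*(q+[0,0,.12]),24,-45),(.53,.19,.23,18,-5),(.50,.09,.23,10,20),pl(.10,y=.017),pl(0,y=.017)])
E
```

```text
39.2667 [0.39898156 0.00233821 0.2017817 ] [-0.16 -0.38  0.01  2.24  0.04  1.01 -1.69]
changed (279, 125, 5, 15) hatch x [0.315]
changed (246, 125, 42, 56) hatch x [0.264]
can [166.4 223.8] [18.3 19. ] [[0.5557 0.2817 0.1   ]]
[0.155, -0.06, -0.637] [0.051, -0.066, -0.023] rows>=5.3
[0.222, 0.218, -0.663] [0.096, -0.009, 0.021] rows>=5.9
[0.342, 0.339, -0.489] [0.046, 0.063, 0.1] rows>=5.5
[0.0, 0.0, 0.0] [-0.021, 0.0, 0.021] rows>=0.7
[0.0, 0.0, 0.0] [0.0, -0.0, 0.13] rows>=3.1
[0.0, 0.0, 0.0] [0.085, -0.0, -0.085] rows>=2.9
[-0.045, -0.697, 0.097] [-0.018, -0.061, -0.108] rows>=5.6
[0.018, -0.436, 0.14] [-0.086, -0.059, -0.007] rows>=3.7
[0.069, -0.436, 0.108] [-0.05, -0.034, 0.092] rows>=3.6
[0.0, 0.0, 0.0] [0.071, -0.0, 0.071] rows>=2.4
```

Three canisters inside, flap shut. Last one: (0.556, 0.282).

Request:
jog_arm([
  [[0.155,-0.06,-0.637],[0.051,-0.066,-0.023],0.082],
  [[0.155,-0.06,-0.637],[0.051,-0.066,-0.023],0.082],
  [[0.155,-0.06,-0.637],[0.051,-0.066,-0.023],0.082],
  [[0.155,-0.06,-0.637],[0.051,-0.066,-0.023],0.082],
  [[0.155,-0.06,-0.637],[0.051,-0.066,-0.023],0.082],
  [[0.155,-0.06,-0.637],[0.051,-0.066,-0.023],0.082],
  [[0.155,-0.06,-0.637],[0.051,-0.066,-0.023],0.082],
])

```text
clock: 39.9
position: [0.4397, 0.0697, 0.2327]
ee_rot: [0.935, 0.34, 0.094, -0.037]
ft_force: [0.7, -0.5, 0.3]
grip_width: 0.959
grasp_force: 0.0
```

Request:
jog_arm([
  [[0.222,0.218,-0.663],[0.096,-0.009,0.021],0.082],
  [[0.222,0.218,-0.663],[0.096,-0.009,0.021],0.082],
  [[0.222,0.218,-0.663],[0.096,-0.009,0.021],0.082],
  [[0.222,0.218,-0.663],[0.096,-0.009,0.021],0.082],
  [[0.222,0.218,-0.663],[0.096,-0.009,0.021],0.082],
  [[0.222,0.218,-0.663],[0.096,-0.009,0.021],0.082],
  [[0.222,0.218,-0.663],[0.096,-0.009,0.021],0.082],
  [[0.222,0.218,-0.663],[0.096,-0.009,0.021],0.082],
])

```text
clock: 40.57
position: [0.5095, 0.1393, 0.2316]
ee_rot: [0.751, 0.624, 0.162, -0.141]
ft_force: [0.0, 0.4, 0.2]
grip_width: 0.957
grasp_force: 0.0
```

Request:
jog_arm([
  [[0.342,0.339,-0.489],[0.046,0.063,0.1],0.082],
  [[0.342,0.339,-0.489],[0.046,0.063,0.1],0.082],
  [[0.342,0.339,-0.489],[0.046,0.063,0.1],0.082],
  [[0.342,0.339,-0.489],[0.046,0.063,0.1],0.082],
  [[0.342,0.339,-0.489],[0.046,0.063,0.1],0.082],
  [[0.342,0.339,-0.489],[0.046,0.063,0.1],0.082],
  [[0.342,0.339,-0.489],[0.046,0.063,0.1],0.082],
  [[0.342,0.339,-0.489],[0.046,0.063,0.1],0.082],
])

```text
clock: 41.23
position: [0.5861, 0.2115, 0.1599]
ee_rot: [0.507, 0.772, 0.206, -0.323]
ft_force: [0.7, 1.2, 0.4]
grip_width: 0.962
grasp_force: 0.0
```

```bash
python3 - <<'E'
from chk import *
o=get_obs();print(o["clock"],o["position"],(ori(24,-45).inv()*R.from_quat(o["ee_rot"])).as_rotvec().round(3),o["joint_pos"].round(2)); T=camera("top"); cans(T)
S=camera("scene");e=cv2.fitEllipse(blob(grey(S,165),(343,177),16)); print(e[0],e[1])
plan([grab(.5557,.2817,24,-45,.13),grab(.5557,.2817,24,-45)])
E
```

```text
41.2333 [0.58611436 0.21153683 0.15989983] [0.002 0.001 0.012] [-0.15  0.59  0.13  1.47 -0.79  1.5   0.62]
can [166.4 223.8] [18.3 19. ] [[0.5557 0.2817 0.1   ]]
(341.7836608886719, 179.7149658203125) (3.1287574768066406, 12.09756851196289)
[-0.001, -0.001, -0.009] [-0.016, 0.001, 0.016] rows>=0.6
[0.0, 0.0, 0.0] [0.0, -0.0, 0.13] rows>=3.1
```

Request:
jog_arm([
  [[0,0,-0.009],[-0.016,0.001,0.016],0.082],
  [[0,0,-0.009],[-0.016,0.001,0.05],0.082],
  [[0,0,-0.009],[-0.016,0.001,0.08],0.082],
  [[0,0,-0.009],[-0.016,0.001,0.11],0.082],
  [[0,0,-0.009],[-0.016,0.001,0.13],0.082],
  [[0,0,-0.009],[-0.016,0.001,0.146],0.082],
  [[0,0,-0.009],[-0.016,0.001,0.146],0.082],
  [[0,0,-0.009],[-0.016,0.001,0.146],0.082],
])

```text
clock: 42.0
position: [0.5489, 0.2962, 0.0473]
ee_rot: [0.502, 0.775, 0.209, -0.322]
ft_force: [0.8, -1.4, -0.1]
grip_width: 0.963
grasp_force: 0.0
```

Request:
jog_arm([
  [[0,0,0],[0,0,0],0.04],
  [[0,0,0],[0,0,0],0.04],
  [[0,0,0],[0,0,0],0.04],
  [[0,0,0],[0,0,0],0.04],
  [[0,0,0],[0,0,0],0.04],
  [[0,0,0],[0,0,0],0.04],
  [[0,0,0],[0,0,0],0.04],
])

```text
clock: 42.58
position: [0.5506, 0.2948, 0.0474]
ee_rot: [0.502, 0.775, 0.21, -0.322]
ft_force: [0.8, -3.1, 6.2]
grip_width: 0.569
grasp_force: 51.3
```

Request:
jog_arm([
  [[0,0,0],[0.02,0,-0.02],0.04],
  [[0,0,0],[0.04,0,-0.04],0.04],
  [[0,0,0],[0.065,0,-0.065],0.04],
  [[0,0,0],[0.085,0,-0.085],0.04],
  [[0,0,0],[0.085,0,-0.085],0.04],
  [[0,0,0],[0.085,0,-0.085],0.04],
])

```text
clock: 43.08
position: [0.5505, 0.2948, 0.168]
ee_rot: [0.502, 0.776, 0.21, -0.321]
ft_force: [0.4, -0.6, -2.4]
grip_width: 0.577
grasp_force: 52.1
```

Request:
jog_arm([
  [[-0.045,-0.697,0.097],[-0.018,-0.061,-0.108],0.04],
  [[-0.045,-0.697,0.097],[-0.018,-0.061,-0.108],0.04],
  [[-0.045,-0.697,0.097],[-0.018,-0.061,-0.108],0.04],
  [[-0.045,-0.697,0.097],[-0.018,-0.061,-0.108],0.04],
  [[-0.045,-0.697,0.097],[-0.018,-0.061,-0.108],0.04],
  [[-0.045,-0.697,0.097],[-0.018,-0.061,-0.108],0.04],
  [[-0.045,-0.697,0.097],[-0.018,-0.061,-0.108],0.04],
  [[-0.045,-0.697,0.097],[-0.018,-0.061,-0.108],0.04],
])

```text
clock: 43.75
position: [0.5292, 0.1898, 0.2285]
ee_rot: [0.585, 0.81, 0.026, -0.038]
ft_force: [-0.5, -0.3, -2.5]
grip_width: 0.575
grasp_force: 52.4
```

Request:
jog_arm([
  [[0.018,-0.436,0.14],[-0.086,-0.059,-0.007],0.04],
  [[0.018,-0.436,0.14],[-0.086,-0.059,-0.007],0.04],
  [[0.018,-0.436,0.14],[-0.086,-0.059,-0.007],0.04],
  [[0.018,-0.436,0.14],[-0.086,-0.059,-0.007],0.04],
  [[0.018,-0.436,0.14],[-0.086,-0.059,-0.007],0.04],
  [[0.018,-0.436,0.14],[-0.086,-0.059,-0.007],0.04],
  [[0.018,-0.436,0.14],[-0.086,-0.059,-0.007],0.04],
])

```text
clock: 44.33
position: [0.5013, 0.0873, 0.2283]
ee_rot: [0.633, 0.755, -0.111, 0.13]
ft_force: [-0.2, 0.3, -2.0]
grip_width: 0.573
grasp_force: 52.6
```

Request:
jog_arm([
  [[0.069,-0.436,0.108],[-0.05,-0.034,0.092],0.04],
  [[0.069,-0.436,0.108],[-0.05,-0.034,0.092],0.04],
  [[0.069,-0.436,0.108],[-0.05,-0.034,0.092],0.04],
  [[0.069,-0.436,0.108],[-0.05,-0.034,0.092],0.04],
  [[0.069,-0.436,0.108],[-0.05,-0.034,0.092],0.04],
  [[0.069,-0.436,0.108],[-0.05,-0.034,0.092],0.04],
  [[0.069,-0.436,0.108],[-0.05,-0.034,0.092],0.04],
  [[0.069,-0.436,0.108],[-0.05,-0.034,0.092],0.04],
])

```text
clock: 45.0
position: [0.4823, 0.005, 0.1605]
ee_rot: [0.638, 0.67, -0.261, 0.275]
ft_force: [-0.2, -0.3, -1.9]
grip_width: 0.579
grasp_force: 52.6
```

```bash
python3 - <<'E'
from chk import *
o=get_obs();print(o["clock"],o["position"],(ori(HA,45).inv()*R.from_quat(o["ee_rot"])).as_rotvec().round(3),o["grip_width"],o["grasp_force"])
T=camera("top");held(T,o["position"][2]+.016);S=camera("scene")
A=cv2.imread("pics/s10.png"); B=np.hstack([cv2.resize(S["img"][140:270,190:330],None,fx=2.5,fy=2.5),cv2.resize(T["img"][190:320,200:340],None,fx=2.5,fy=2.5)])[:,:,::-1]
d=cv2.absdiff(A,B).max(2); print("diff vs s10 scene",(d[50:140,110:210]>40).sum(),"top",(d[80:220,470:610]>40).sum())
plan([pl(0,y=.017)])
E
```

```text
45.0 [0.48227106 0.0049814  0.16046807] [-0.002  0.007 -0.   ] 0.578946050077402 52.63061285018921
bright 260 245 29 15
[[-0.0043, -0.033], [0.0158, 0.0003], [-0.0197, 0.0027]]
diff vs s10 scene 535 top 388
[0.002, -0.005, 0.0] [0.071, -0.002, 0.069] rows>=2.4
```

Request:
jog_arm([
  [[0,-0.006,0],[0.02,0,0.015],0.04],
  [[0,-0.006,0],[0.04,0,0.035],0.04],
  [[0,-0.006,0],[0.055,0,0.05],0.04],
  [[0,-0.006,0],[0.065,0,0.06],0.04],
  [[0,-0.006,0],[0.07,-0.001,0.069],0.04],
  [[0,-0.006,0],[0.07,-0.001,0.069],0.04],
  [[0,-0.006,0],[0.07,-0.001,0.069],0.04],
  [[0,-0.006,0],[0.07,-0.001,0.069],0.04],
])

```text
clock: 45.77
position: [0.481, 0.0064, 0.0621]
ee_rot: [0.637, 0.669, -0.264, 0.278]
ft_force: [0.8, 0.3, -1.1]
grip_width: 0.576
grasp_force: 52.8
```

Request:
jog_arm([
  [[0,0,0],[0,0,0],0.064],
  [[0,0,0],[0,0,0],0.064],
  [[0,0,0],[0,0,0],0.064],
  [[0,0,0],[0,0,0],0.064],
  [[0,0,0],[0,0,-0.02],0.064],
  [[0,0,0],[0,0,-0.05],0.064],
  [[0,0,0],[0,0,-0.08],0.064],
  [[0,0,0],[0,0,-0.11],0.064],
])

```text
clock: 46.43
position: [0.4763, 0.085, 0.1398]
ee_rot: [0.636, 0.669, -0.265, 0.278]
ft_force: [0.3, 0.5, 0.3]
grip_width: 0.748
grasp_force: 0.0
```

```bash
python3 - <<'E'
from chk import *
o=get_obs();print(o["clock"],o["position"],(ori(HA,45).inv()*R.from_quat(o["ee_rot"])).as_rotvec().round(3),o["grip_width"])
T=camera("top"); cans(T)
A=cv2.imread("pics/s7.png")[:,350:]; B=cv2.resize(T["img"][190:320,200:340],None,fx=2.5,fy=2.5)[:,:,::-1]
d=cv2.absdiff(A,B).max(2)[80:220,120:260]; print("diff vs s7:",(d>40).sum(),d.mean())
E
```

```text
46.4333 [0.4762536  0.08495027 0.13975282] [-0.001 -0.004 -0.002] 0.7482782955627434
diff vs s7: 2 1.7581632653061225
```

Request:
jog_arm([
  [[0.132,0.521,0.229],[-0.063,-0.031,-0.036],0.03],
  [[0.132,0.521,0.229],[-0.063,-0.031,-0.036],0.03],
  [[0.132,0.521,0.229],[-0.063,-0.031,-0.036],0.03],
  [[0.132,0.521,0.229],[-0.063,-0.031,-0.036],0.03],
  [[0.132,0.521,0.229],[-0.063,-0.031,-0.036],0.03],
  [[0.132,0.521,0.229],[-0.063,-0.031,-0.036],0.03],
  [[0.132,0.521,0.229],[-0.063,-0.031,-0.036],0.03],
])

```text
clock: 47.07
position: [0.4466, 0.0629, 0.2091]
ee_rot: [0.771, 0.622, -0.103, 0.084]
ft_force: [1.1, -0.3, 0.5]
grip_width: 0.351
grasp_force: 0.0
```

Request:
jog_arm([
  [[0.08,0.254,0.607],[-0.053,-0.048,0.014],0.03],
  [[0.08,0.254,0.607],[-0.053,-0.048,0.014],0.03],
  [[0.08,0.254,0.607],[-0.053,-0.048,0.014],0.03],
  [[0.08,0.254,0.607],[-0.053,-0.048,0.014],0.03],
  [[0.08,0.254,0.607],[-0.053,-0.048,0.014],0.03],
  [[0.08,0.254,0.607],[-0.053,-0.048,0.014],0.03],
  [[0.08,0.254,0.607],[-0.053,-0.048,0.014],0.03],
])

```text
clock: 47.65
position: [0.3877, 0.0205, 0.2086]
ee_rot: [0.93, 0.367, -0.001, 0.002]
ft_force: [-0.5, -0.1, -0.3]
grip_width: 0.351
grasp_force: 0.0
```

Request:
jog_arm([
  [[-0.091,0.251,0.694],[-0.013,0.015,0.03],0.03],
  [[-0.091,0.251,0.694],[-0.013,0.015,0.03],0.03],
  [[-0.091,0.251,0.694],[-0.013,0.015,0.03],0.03],
  [[-0.091,0.251,0.694],[-0.013,0.015,0.03],0.03],
  [[-0.091,0.251,0.694],[-0.013,0.015,0.03],0.03],
  [[-0.091,0.251,0.694],[-0.013,0.015,0.03],0.03],
  [[-0.091,0.251,0.694],[-0.013,0.015,0.03],0.03],
  [[-0.091,0.251,0.694],[-0.013,0.015,0.03],0.03],
])

```text
clock: 48.32
position: [0.3885, 0.0009, 0.1788]
ee_rot: [0.991, 0.03, 0.129, -0.001]
ft_force: [-0.1, -0.9, 0.6]
grip_width: 0.351
grasp_force: 0.0
```

```bash
python3 - <<'E'
from chk import *
o=get_obs();print(o["position"],(ori(HA-90,-15).inv()*R.from_quat(o["ee_rot"])).as_rotvec().round(3),o["grip_width"],o["joint_pos"].round(2))
plan([push(-.085,.068),push(-.042,.068),push(.057,.068)])
E
```

```text
[0.38852603 0.00094116 0.17884106] [-0.002 -0.003 -0.013] 0.3510645221549407 [-0.35 -0.4   0.17  2.3   0.12  0.98 -1.76]
[0.002, 0.003, 0.013] [-0.022, -0.001, 0.109] rows>=2.7
[0.0, 0.0, 0.0] [0.042, 0.0, 0.011] rows>=1.0
[0.0, 0.0, 0.0] [0.096, -0.0, 0.026] rows>=2.4
```

Request:
jog_arm([
  [[0,0.003,0.013],[-0.01,0,0.03],0.03],
  [[0,0.003,0.013],[-0.015,0,0.065],0.03],
  [[0,0.003,0.013],[-0.022,0,0.095],0.03],
  [[0,0.003,0.013],[-0.022,0,0.109],0.03],
  [[0,0.003,0.013],[-0.009,0,0.112],0.03],
  [[0,0.003,0.013],[0.009,0,0.117],0.03],
  [[0,0.003,0.013],[0.02,0,0.12],0.03],
  [[0,0.003,0.013],[0.02,0,0.12],0.03],
])

```text
clock: 48.98
position: [0.4413, 0.0032, 0.0681]
ee_rot: [0.991, 0.022, 0.131, -0.003]
ft_force: [-0.3, 0.5, -0.3]
grip_width: 0.35
grasp_force: 0.0
```

Request:
jog_arm([
  [[0,0,0],[0.012,0,0.003],0.03],
  [[0,0,0],[0.024,0,0.006],0.03],
  [[0,0,0],[0.036,0,0.01],0.03],
  [[0,0,0],[0.048,0,0.013],0.03],
  [[0,0,0],[0.06,0,0.016],0.03],
  [[0,0,0],[0.072,0,0.019],0.03],
  [[0,0,0],[0.084,0,0.022],0.03],
  [[0,0,0],[0.096,0,0.025],0.03],
])

```text
clock: 49.65
position: [0.538, 0.0071, 0.0686]
ee_rot: [0.991, 0.022, 0.13, -0.003]
ft_force: [-0.6, -0.0, 0.1]
grip_width: 0.352
grasp_force: 0.1
```

Request:
jog_arm([
  [[0,0,0],[0,0,0],0.03],
  [[0,0,0],[-0.025,0,-0.007],0.03],
  [[0,0,0],[-0.06,0,-0.016],0.03],
  [[0,0,0],[-0.09,0,-0.024],0.03],
  [[0,0,0],[-0.1,0,-0.06],0.06],
  [[0,0,0],[-0.1,0,-0.1],0.08],
  [[0,0,0],[-0.1,0,-0.14],0.08],
  [[0,0,0],[-0.1,0,-0.16],0.08],
])

```text
clock: 50.32
position: [0.3994, 0.0014, 0.2016]
ee_rot: [0.991, 0.021, 0.133, -0.003]
ft_force: [1.2, 0.2, 1.1]
grip_width: 0.897
grasp_force: 0.0
```

Request:
jog_arm([
  [[0,0,0],[0,0,0],0.08],
  [[0,0,0],[0,0,0],0.08],
  [[0,0,0],[0,0,0],0.08],
  [[0,0,0],[0,0,0],0.08],
])

```text
clock: 50.65
position: [0.3992, 0.0011, 0.1961]
ee_rot: [0.991, 0.02, 0.13, -0.003]
ft_force: [0.3, 0.5, -1.3]
grip_width: 0.935
grasp_force: 0.0
```

```bash
python3 - <<'E'
from chk import *
o=get_obs();print(o["clock"],o["position"]); T=comp(); cans(T)
S=camera("scene"); cv2.imwrite("pics/s12.png",np.hstack([cv2.resize(S["img"][110:350,100:430],None,fx=1.2,fy=1.2),cv2.resize(T["img"][100:340,80:460],None,fx=1.05,fy=1.2)])[:,:,::-1])
E
```

```text
50.65 [0.39917452 0.00113095 0.19613831]
changed (246, 125, 43, 74) hatch x [0.236]
```

View pics/s12.png

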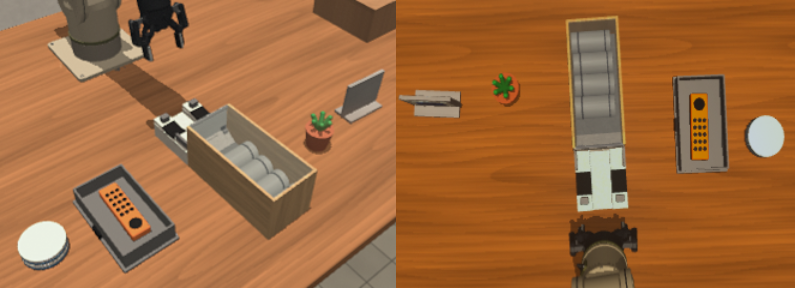

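The picture shows four canisters side by side in the compartment (top view, column ~597, rows 45–105), the flap shut, an empty cradle, the remote in the tray, and the plant, frame and coasters in place.

```bash
python3 -c "
from workcell import *
print(hand_in())"
```

```text
the job is handed in; nothing more can be done
None
```

The job is done and handed in at about 51 s: the remote is in the organiser tray, all four canisters are in the compartment with the flap shut, and the coasters, frame and plant are where they were.

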